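Seat the carabiner and snap the test jaw shut

TASK

With shut fingertips, slide the silver oval carabiner along its lane until it is fully home against the end stop of the test fixture; then push the long steel lever over, past its dead point, until it snaps into lock and the jaw's nose has come down through the carabiner. Push only: do not pick the carabiner up, and leave the red gate clip, the grey swivel and the black stopper where they are.

Things in the scene. Friction and masses are not known exactly. Their poses are not given: they have to be found in the camera images.
- fixture: Blue base plate, 280 x 240 x 12 mm, fixed on the shelf; origin at the centre of its underside, z up, x away from the robot along the lane (yaw up to 0.45 rad either way), y left. Offsets named 'fixture x, y, z' are in this frame, in mm. The lane is on the left half; a grey casing (x -60 to 140, y -90 to -40, top z = 36) and the lever on the right half.
- seat (a point): Where the carabiner's centre lies when fully home: fixture x = 51, y = 65, z = 18; axes as the fixture's. The lane: centre line y = 65, floor z = 12, between dark steel guide walls 70 apart, 8 thick, top z = 24, from x = -30 to 105 (open at the sides before x = -30). The dark end stop's face is at fixture x = 105; the jaw brackets on it reach z = 64.
- carabiner_center (a point): Centre (half-way up) of the loose silver steel oval carabiner, a closed ring of 12 mm round bar, 108 long (its x axis), 62 wide, 12 high, about 0.18 kg, lying flat in the lane with its long axis along it. It starts 30 to 65 mm short of home. Its end nearest the robot is 54 mm from the centre.
- lever (a joint): Lever angle, rad: 0 = open, on its stop, leaning 0.25 from upright towards the robot (fixture -x); grows as the top is pushed away (+x) and down; angle from upright = value - 0.25. A spring drives it back to 0 below the dead point (about 0.95) and snaps it on above that; locked at 1.5. At 130 mm from the hinge it takes about 10 N at first, falling to nothing at the dead point.
- lever_hinge (a point): Hinge of the lever, at fixture x = -30, y = -65, z = 50; the hinge axis is along the fixture's y.
- lever_grip (a point): Middle of the round steel grip with two black bands at the lever's free end, 137.5 mm from the hinge; the grip is 22 mm in diameter and spans 100 to 175 mm from the hinge. Below it the lever is a flat bar 16 mm wide (y), 8 mm thick. It moves with the lever.
- jaw (a joint): Angle of the small yellow hinged jaw in rad: 0 = tipped up (open), 0.95 = down (shut). It is driven by the lever through the casing, in proportion, and cannot be pushed by itself. It is hinged at fixture x = 117, y = 65, z = 50, above the end stop, and reaches 50 mm from there towards the robot.
- jaw_nose (a point): Lower end of the 13 mm round steel nose of the jaw. Shut, it lies inside the ring of a carabiner that is home (x = 74, y = 65, z = 16). If the carabiner is much short of home the nose comes down on its bar.
- gate_clip: Bystander: red plastic gate clip, 66 x 32 x 10 mm, loose, lying on the shelf beside the fixture; origin at the centre of its underside.
- swivel: Bystander: grey steel swivel with two eyes, 76 x 26 x 18 mm, loose, lying on the shelf beside the fixture; origin at the centre of its underside.
- stopper: Bystander: black rubber stopper, 36 mm in diameter, 32 mm high, standing loose on the shelf beside the fixture; origin at the centre of its underside.

How it is judged:
By the outcome, as a careful person would: the job done as asked, in the order asked, and still so for the second after the job is handed in, with the robot touching nothing.
It also fails if it takes over 48 s, if anything falls off the work surface, if the arm or the gripper's body presses on something with over 40 N, if the wrist force passes 120 N, or if a joint passes its speed limit or range.

ROBOT

A 6-joint arm with a two-finger parallel gripper is mounted at the origin on the work surface. World frame = base frame: x ahead of the robot, y to its left, z up, the work surface at z = 0. Lengths are in m, angles in rad, forces in N, time in s.
With the tool pointing down it reaches from about 0.25 to 0.8 m from the base axis. Payload 8.5 kg.
Tool frame: the origin (TCP) lies midway between the tips of the shut fingers; the grasp point (between the pads) lies 19 mm behind it (env.grasp_offset is the distance from the TCP to the grasp point, in m); y points along the fingers, z is the direction in which the jaws open and shut, and the axes are right-handed (so a half turn about y gives the same grasp; the last joint's range is limited). The gripper opens to 85 mm and grips with 20 to 120 N. Pads are 22 mm wide; open, the fingers measure 114 mm over their backs; the gripper's body (76 mm by 85 mm) begins 54 mm behind the grasp point. The pads swing forward as they close: fully open they stand 13 mm farther back than shut.
Start: joints at [1.215, 0.238, -0.013, 1.319, 0, 1.571], TCP at [0.183, 0.492, 0.205] pointing down, gripper open.
Joint ranges: [-2.66, 2.66], [-1.03, 1.9], [-1.14, 1.46], [-1.82, 2.27], [-1.45, 1.34], [-3.14, 3.14]. Speed limits (rad/s): [2.22, 2.22, 2.79, 3.14, 3.14, 3.14].

INTERFACE

Orientations are given as a rotation vector (axis times angle).
In Python, from rig import readout, get_image, job, env gives the robot as it stands.
- The arm moves only by the tool servo_tool, never from a script. Its argument "increments" is a list of rows, each an object of numbers: "dx", "dy", "dz": the shift along the tool's x, y, z in m; "ax", "ay", "az": the turn, a rotation vector about the tool's x, y, z in degrees; "fingers": the opening, from 0 (shut) to 1 (fully open). A call has exactly 5 rows; each row shifts and turns the commanded pose from where the row before left it, along the tool's axes as they then stand; what a row does not reach is not made up. A row lasts 1/10 s, in which the tool goes at most 50 mm and 8.59 degrees, less where a joint would pass 70% of its speed; a pose out of reach is approached as far as the arm can. A call with a gripper value outside its range is refused whole. The fingers move at their own pace and stop on an object; the grip force is fixed at half the most. Time passes only in rows, so rows that do not move let the fingers close, or fill a call up. It gives the time, the measured TCP pose, the force and the opening at its end, in the units of the state.
- readout.observe(): the state, without advancing time (a new reading comes with each control period).
- get_image(name): name is "scene" or "side" or "wrist"; returns a dict with "pixels" (420x560x3 uint8, red, green, blue), "fov_y" (degrees; the focal length in pixels is half the picture's height over the tangent of half this angle, whatever the lens; pixels are square), "cx", "cy" (the principal point, pixels), "R" (3x3) and "t" (3): a world point X has camera coordinates R X + t. Camera axes: x right, y down, z forward; pixel columns grow to the right and rows downward; lengths in m; the calibration is good to about 2 mm. A picture is of the moment at which its call begins. There is no depth.
- job.hand_in(): hands the job in, once; it reports no verdict.
The state is a dict: "time": time; "joints": joint angles; "qd": joint speeds; "tau": joint torques, N m; "tcp_pos": TCP position; "tool_rot": TCP orientation; "force": force on the tool from outside, world axes, zero at the start; "wrist_torque": the same for the moment, N m; "width": finger opening in m.
Only numpy, scipy, OpenCV 4.12 (cv2) and the standard library are available. Lean on these libraries where they do the work, as an engineer would, in place of code of your own. Each camera call takes 0.05 s, during which the arm holds its last target.

## Working session

There is one attempt and no reset: what is moved stays moved. The work goes in short steps, Python scripts to look and compute and a tool call to move; the robot and the scene stay as the last step left them, time stands still between calls to the robot, and variables do not carry over. Pictures are saved under pics/ and viewed, and the job is handed in when it is done.

Besides the shell and the picture viewer there is one more tool, called by a JSON object that holds its "op" and its "data", one argument or row to a line. servo_tool: Moves the arm, as the interface text tells. Its arguments: {"type":"object","properties":{"increments":{"type":"array"}},"required":["increments"]}

```bash
mkdir -p pics; ls
python3 - <<'E'
from rig import readout,get_image,env
import cv2,numpy as np,pickle
print(readout.observe())
d={}
for n in ["scene","side","wrist"]:
    im=get_image(n); d[n]=im
    cv2.imwrite(f"pics/a_{n}.png",im["pixels"][:,:,::-1])
    print(n,im["fov_y"],im["cx"],im["cy"],np.round(im["R"],3).tolist(),im["t"])
pickle.dump(d,open("a.pkl","wb"))
E
```

```text
pics
{'time': 0.0, 'joints': array([ 1.21499198e+00,  2.38761093e-01, -1.42293886e-02,  1.31922261e+00,
       -2.31193414e-07,  1.57080878e+00]), 'qd': array([-0.00050711, -0.0009788 ,  0.00049252, -0.00134638, -0.00047198,
       -0.00146255]), 'tau': array([ 2.48260294e-03, -5.38771212e+01,  3.46435440e+01,  1.85849983e-02,
       -6.09538233e-05, -2.64318265e-05]), 'tcp_pos': array([0.18272399, 0.49169518, 0.20479767]), 'tool_rot': array([-1.55410297,  0.27944226, -0.27904703]), 'force': array([-0.05119145,  0.2141714 , -0.47800492]), 'wrist_torque': array([-6.88967828e-05,  2.60251873e-02,  1.16417696e-02]), 'width': 0.08513646033979198}
scene 52.421379567153345 278.5617296758777 208.84454993635762 [[0.086, 0.996, -0.011], [0.705, -0.069, -0.705], [-0.704, 0.053, -0.709]] [-0.10478025 -0.32141158  1.40997567]
side 42.80558326642343 288.01980278768445 207.6021105060406 [[-0.971, -0.241, 0.003], [-0.145, 0.575, -0.805], [0.192, -0.782, -0.593]] [0.59447781 0.17623893 1.07169198]
wrist 58.487080814626964 285.2393612125896 210.1768371425003 [[0.349, 0.937, -0.001], [0.893, -0.332, 0.304], [0.285, -0.107, -0.953]] [-0.52486172 -0.03868575  0.38047302]
```

View pics/a_scene.png

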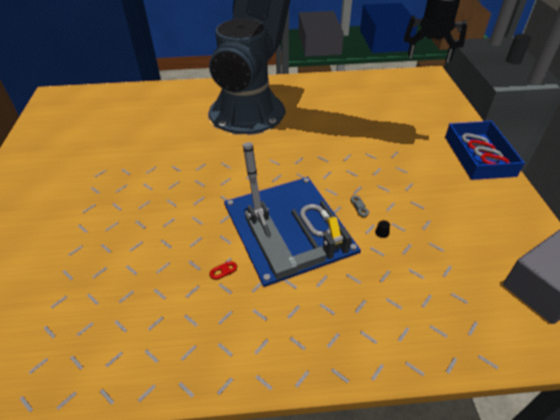

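View pics/a_side.png

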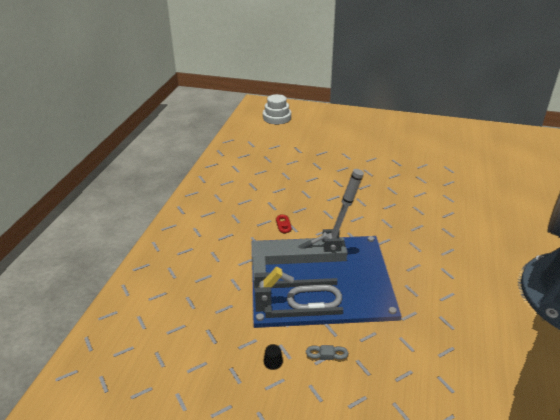

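View pics/a_wrist.png

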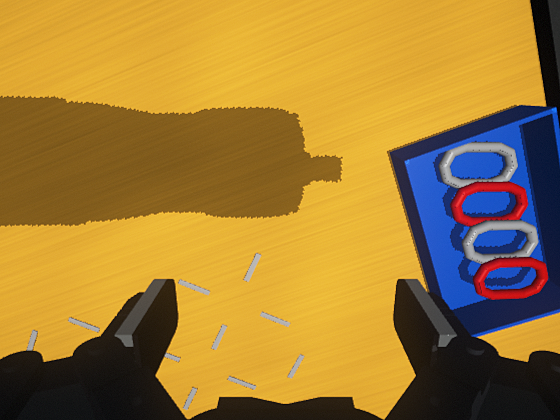

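The scene view shows the blue plate with corners near (225,201), (308,178), (359,250) and (266,283), the lever upright near (250,150–215), and the ring near (315,220). In the side view the plate spans about (252–396, 237–322), with the ring at (315,297). The wrist view shows only the table and the parts tray.

```bash
cat > h.py <<'E'
import numpy as np,cv2
from rig import readout,get_image
def f(im): return im["pixels"].shape[0]/2/np.tan(np.radians(im["fov_y"])/2)
def ray(im,uv):
    uv=np.atleast_2d(uv).astype(float); F=f(im)
    d=np.c_[(uv[:,0]-im["cx"])/F,(uv[:,1]-im["cy"])/F,np.ones(len(uv))]
    R=np.array(im["R"]);t=np.array(im["t"])
    return -R.T@t, d@R
def onz(im,uv,z):
    c,d=ray(im,uv); return c+d*((z-c[2])/d[:,2])[:,None]
def proj(im,X):
    X=np.atleast_2d(X); c=X@np.array(im["R"]).T+np.array(im["t"]); return c[:,:2]/c[:,2:]*f(im)+[im["cx"],im["cy"]]
def tri(a,ua,b,ub):
    c1,d1=ray(a,ua);c2,d2=ray(b,ub);d1=d1[0]/np.linalg.norm(d1);d2=d2[0]/np.linalg.norm(d2)
    s=np.linalg.lstsq(np.c_[d1,-d2],c2-c1,rcond=None)[0]
    p=c1+d1*s[0];q=c2+d2*s[1]; return (p+q)/2,np.linalg.norm(p-q)
E
python3 - <<'E'
from h import *
import pickle
d=pickle.load(open("a.pkl","rb"))
for n in ["scene","side"]:
    im=d[n]; p=im["pixels"]; hsv=cv2.cvtColor(p,cv2.COLOR_RGB2HSV)
    m=((hsv[...,0]>100)&(hsv[...,0]<130)&(hsv[...,1]>150)&(hsv[...,2]>60)).astype(np.uint8)
    sel=np.zeros_like(m); sel[170:290,215:370]=1
    if n=="side": sel[:]=0; sel[225:330,240:405]=1
    m*=sel
    m=cv2.morphologyEx(m,cv2.MORPH_OPEN,np.ones((2,2)))
    cs,_=cv2.findContours(m,0,1); pts=np.vstack([c for c in cs if cv2.contourArea(c)>20])
    W=onz(im,pts[:,0],0.012)[:,:2].astype(np.float32)
    (c,s,a)=cv2.minAreaRect(W); print(n,np.round(c,4),np.round(s,4),a, np.round(cv2.boxPoints((c,s,a)),4).tolist())
    # crops
    x0,y0,x1,y1=(205,130,385,295) if n=="scene" else (235,160,415,335)
    cv2.imwrite(f"pics/c_{n}.png",cv2.resize(p[y0:y1,x0:x1,::-1],None,fx=3.4,fy=3.4,interpolation=cv2.INTER_CUBIC)[:600])
E
```

```text
scene [0.535  0.0846] [0.2771 0.2349] 17.68843650817871 [[0.36730000376701355, 0.15449999272823334], [0.43860000371932983, -0.06939999759197235], [0.7027000188827515, 0.014800000004470348], [0.6312999725341797, 0.2387000024318695]]
side [0.5305 0.0951] [0.2476 0.2417] 17.604352951049805 [[0.375900000333786, 0.1729000061750412], [0.4490000009536743, -0.057500001043081284], [0.6850000023841858, 0.01730000041425228], [0.6118999719619751, 0.24770000576972961]]
```

View pics/c_scene.png

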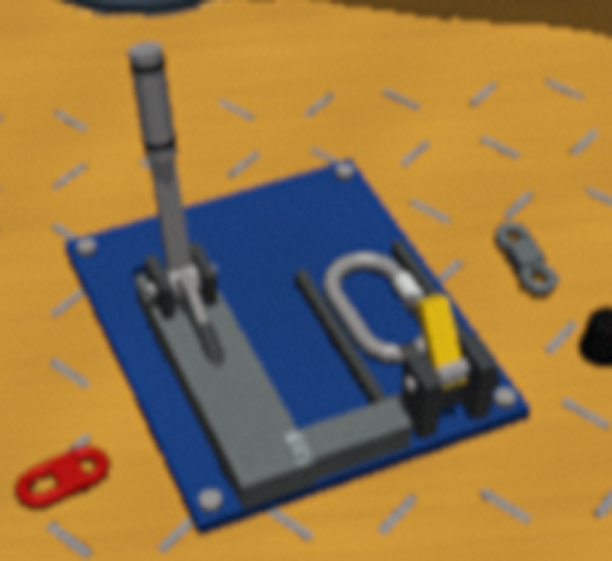

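View pics/c_side.png

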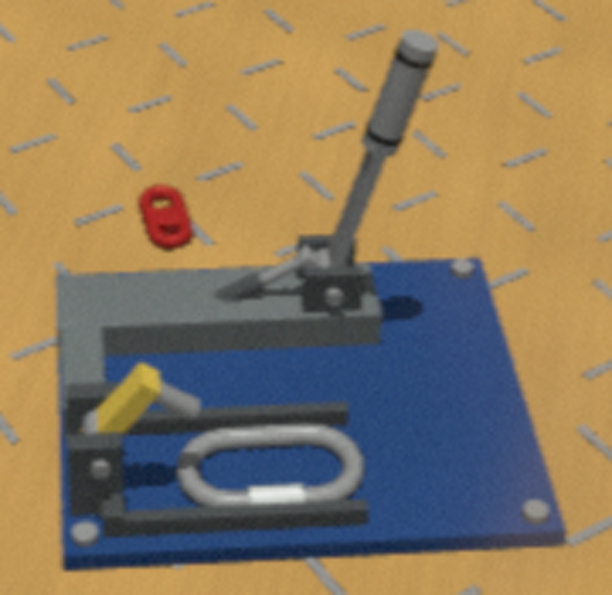

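The scene crop shows corner screws at (86,245), (345,170), (505,396) and (209,498). The side crop shows them at (462,267), (536,511) and (84,532). I'll cross-check the views with these.

Run:
```python
from h import *
import pickle
d=pickle.load(open("a.pkl","rb"))
S=d["scene"];D=d["side"]
so=np.array([205,130]);do=np.array([235,160])
s=np.array([(86,245),(345,170),(505,396),(209,498)])/3.4+so   # nearR, nearL, farL, farR
dd=np.array([(462,267),(536,511),(84,532)])/3.4+do
A=onz(S,s,.014);B=onz(D,dd,.014)
print(np.round(A,4));print(np.round(B,4))
for i in range(3): print("tri",tri(S,s[i],D,dd[i]))
print("grip top", tri(S,np.array((147,55))/3.4+so,D,np.array((417,47))/3.4+do))
print("hingebase", tri(S,np.array((183,285))/3.4+so,D,np.array((330,262))/3.4+do))
for n,P in(("A",A),):
    print([np.linalg.norm(P[i]-P[(i+1)%4]) for i in range(4)],P.mean(0))
print(np.linalg.norm(B[0]-B[1]),np.linalg.norm(B[2]-B[1]),(B[0]+B[2])/2)
```

```text
[[ 0.4396 -0.0561  0.014 ]
 [ 0.3744  0.1482  0.014 ]
 [ 0.6141  0.2253  0.014 ]
 [ 0.6791  0.0206  0.014 ]]
[[ 0.4368 -0.0571  0.014 ]
 [ 0.371   0.1466  0.014 ]
 [ 0.612   0.223   0.014 ]]
tri (array([ 0.43737411, -0.05680931,  0.01309533]), np.float64(0.0021748436594341836))
tri (array([0.37185441, 0.14766161, 0.01338152]), np.float64(0.002972685858898067))
tri (array([0.61281322, 0.22448038, 0.01408811]), np.float64(0.0028385358089702034))
grip top (array([4.75114361e-01, 4.05376010e-05, 2.13394709e-01]), np.float64(0.0023350907676887647))
hingebase (array([0.51819261, 0.01074874, 0.05107077]), np.float64(0.011219661891148239))
[np.float64(0.21449330166683037), np.float64(0.2518026510462666), np.float64(0.21479574622233075), np.float64(0.25146799760791055)] [0.52682169 0.08449178 0.014     ]
0.21408386524839335 0.2528965149550717 [0.52438868 0.0829632  0.014     ]
```

```bash
cat >> h.py <<'E'
yaw=np.radians(17.7);C=np.array([0.5255,0.0837,0]);Rf=np.array([[np.cos(yaw),-np.sin(yaw),0],[np.sin(yaw),np.cos(yaw),0],[0,0,1]])
def tofix(X): return (np.atleast_2d(X)-C)@Rf*1000
def towor(F): return np.atleast_2d(F)/1000.@Rf.T+C
E
python3 - <<'E'
from h import *
import pickle
d=pickle.load(open("a.pkl","rb"))
S=d["scene"];D=d["side"]
so=np.array([205,130]);do=np.array([235,160])
print("ring side near,far", np.round(tofix(onz(D,np.array([(364,465),(177,467)])/3.4+do,.018)),1))
print("ring scene near (360,250) left", np.round(tofix(onz(S,np.array([(352,251),(326,290)])/3.4+so,.018)),1))
print("grip top",tofix(tri(S,np.array((147,55))/3.4+so,D,np.array((417,47))/3.4+do)[0]))
# overlay
for n,im,o,sh in(("scene",S,so,(165,180)),("side",D,do,(175,180))):
    p=im["pixels"].copy()
    crop=cv2.resize(p[o[1]:o[1]+sh[0],o[0]:o[0]+sh[1],::-1],None,fx=3.4,fy=3.4,interpolation=cv2.INTER_CUBIC)
    def dr(F,col):
        q=((proj(im,towor(F))-o)*3.4).astype(int); cv2.polylines(crop,[q.reshape(-1,1,2)],False,col,1)
    dr([(-140,-120,12),(140,-120,12),(140,120,12),(-140,120,12),(-140,-120,12)],(0,255,255))
    dr([(-30,30,24),(105,30,24),(105,100,24),(-30,100,24),(-30,30,24)],(0,255,0))
    h=np.array([-30,-65,50]); dr([h,h+175*np.array([-np.sin(.25),0,np.cos(.25)])],(0,0,255))
    cv2.imwrite(f"pics/o_{n}.png",crop[:600])
from rig import env
print([a for a in dir(env) if a[0]!='_'])
E
```

```text
ring side near,far [[-36.3  69.5  18. ]
 [ 70.6  64.3  18. ]]
ring scene near (360,250) left [[-36.1  71.3  18. ]
 [ -7.2  36.9  18. ]]
grip top [[-73.43570002 -64.38024728 213.39470921]]
['PlanningError', 'grasp_offset']
```

View pics/o_scene.png

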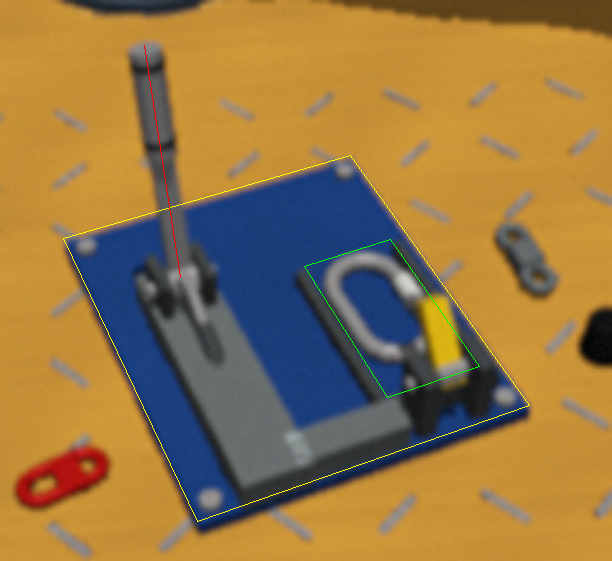

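View pics/o_side.png

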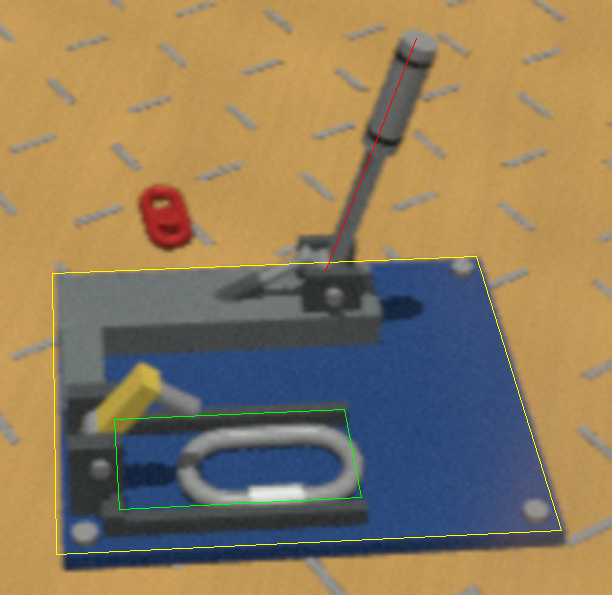

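The overlay of the fitted frame matches both views to about 2 mm. The ring's near end is at x≈-36, so it has about 33 mm to go. Next I'll work out the approach.

```bash
cat >> h.py <<'E'
from scipy.spatial.transform import Rotation as Ro
# target orientation: tool y down, tool z along fixture +-y
def delta(Fx,Rt=None):
    s=readout.observe();R=Ro.from_rotvec(s["tool_rot"]).as_matrix()
    if Rt is None: Rt=Rtgt(R)
    print("t",round(s["time"],2),"fix",np.round(tofix(s["tcp_pos"])[0],1),"force(fix)",np.round(s["force"]@Rf,1),"w",round(s["width"],4))
    print("rot(tool,deg)",np.round(np.degrees(Ro.from_matrix(R.T@Rt).as_rotvec()),2))
    dw=towor(Fx)[0]-s["tcp_pos"]
    print("shift in cur tool(mm)",np.round(dw@R*1000,1)," in target tool(mm)",np.round(dw@Rt*1000,1))
def Rtgt(R):
    y=np.array([0,0,-1.]);best=None
    for sg in(1,-1):
        x=sg*Rf[:,0];z=np.cross(x,y);Q=np.c_[x,y,z]
        a=np.linalg.norm(Ro.from_matrix(R.T@Q).as_rotvec())
        if best is None or a<best[0]: best=(a,Q)
    return best[1]
E
python3 - <<'E'
from h import *
s=readout.observe();R=Ro.from_rotvec(s["tool_rot"]).as_matrix();print(np.round(R,3))
delta([-75,65,80])
E
```

```text
[[ 0.937 -0.     0.348]
 [-0.348 -0.001  0.937]
 [ 0.    -1.    -0.001]]
t 0.15 fix [-202.5  493.   204.9] force(fix) [-1.1  0.9 -0.1] w 0.0849
rot(tool,deg) [ 6.000e-02 -3.808e+01 -2.000e-02]
shift in cur tool(mm) [ 364.3  125.2 -258.1]  in target tool(mm) [ 127.5  124.9 -428. ]
```

{"op": "servo_tool", "data": {
  "increments": [
    {"ay": -7.62,"fingers": 0},
    {"ay": -7.62,"fingers": 0},
    {"ay": -7.62,"fingers": 0},
    {"ay": -7.62,"fingers": 0},
    {"ay": -7.62,"fingers": 0}
  ]
}}

```text
validation failed for argument at $.in...
```

{"op": "servo_tool", "data": {
  "increments": [
    {"dx": 0.013,"dz": -0.043,"fingers": 0},
    {"dx": 0.013,"dz": -0.043,"fingers": 0},
    {"dx": 0.013,"dz": -0.043,"fingers": 0},
    {"dx": 0.013,"dz": -0.043,"fingers": 0},
    {"dx": 0.013,"dz": -0.043,"fingers": 0}
  ]
}}

```text
validation failed for argument at $.in...
```

{"op": "servo_tool", "data": {
  "increments": [
    {"dx": 0.012,"dz": -0.043,"fingers": 0},
    {"dx": 0.012,"dz": -0.043,"fingers": 0},
    {"dx": 0.012,"dz": -0.043,"fingers": 0},
    {"dx": 0.012,"dz": -0.043,"fingers": 0},
    {"dx": 0.012,"dz": -0.041,"fingers": 0}
  ]
}}

```text
validation failed for argument at $.in...
```

Run:
```python
from h import *
delta([-75,65,60])
```

```text
t 0.15 fix [-202.5  493.   204.9] force(fix) [-1.1  0.9 -0.1] w 0.0849
rot(tool,deg) [ 6.000e-02 -3.808e+01 -2.000e-02]
shift in cur tool(mm) [ 364.3  145.2 -258.1]  in target tool(mm) [ 127.5  144.9 -428. ]
```

The calls were refused. I'll include every key in each row.

{"op": "servo_tool", "data": {
  "increments": [
    {"dx": 0,"dy": 0,"dz": 0,"ax": 0,"ay": -7.62,"az": 0,"fingers": 0},
    {"dx": 0,"dy": 0,"dz": 0,"ax": 0,"ay": -7.62,"az": 0,"fingers": 0},
    {"dx": 0,"dy": 0,"dz": 0,"ax": 0,"ay": -7.62,"az": 0,"fingers": 0},
    {"dx": 0,"dy": 0,"dz": 0,"ax": 0,"ay": -7.62,"az": 0,"fingers": 0},
    {"dx": 0,"dy": 0,"dz": 0,"ax": 0,"ay": -7.62,"az": 0,"fingers": 0}
  ]
}}

```text
time: 0.65
tcp_pos: [0.1828, 0.4919, 0.2051]
tool_rot: [-1.557, -0.247, 0.247]
force: [0.3, 0.5, 0.2]
width: 0.0125
```

{"op": "servo_tool", "data": {
  "increments": [
    {"dx": 0.013,"dy": 0,"dz": -0.043,"ax": 0,"ay": 0,"az": 0,"fingers": 0},
    {"dx": 0.013,"dy": 0,"dz": -0.043,"ax": 0,"ay": 0,"az": 0,"fingers": 0},
    {"dx": 0.013,"dy": 0,"dz": -0.043,"ax": 0,"ay": 0,"az": 0,"fingers": 0},
    {"dx": 0.013,"dy": 0,"dz": -0.043,"ax": 0,"ay": 0,"az": 0,"fingers": 0},
    {"dx": 0.013,"dy": 0,"dz": -0.043,"ax": 0,"ay": 0,"az": 0,"fingers": 0}
  ]
}}

```text
time: 1.15
tcp_pos: [0.3107, 0.3055, 0.2053]
tool_rot: [-1.557, -0.243, 0.243]
force: [0.4, 1.0, -0.2]
width: 0.0002
```

{"op": "servo_tool", "data": {
  "increments": [
    {"dx": 0.012,"dy": 0,"dz": -0.043,"ax": 0,"ay": 0,"az": 0,"fingers": 0},
    {"dx": 0.012,"dy": 0,"dz": -0.043,"ax": 0,"ay": 0,"az": 0,"fingers": 0},
    {"dx": 0.012,"dy": 0,"dz": -0.043,"ax": 0,"ay": 0,"az": 0,"fingers": 0},
    {"dx": 0.012,"dy": 0,"dz": -0.043,"ax": 0,"ay": 0,"az": 0,"fingers": 0},
    {"dx": 0.012,"dy": 0,"dz": -0.041,"ax": 0,"ay": 0,"az": 0,"fingers": 0}
  ]
}}

```text
time: 1.65
tcp_pos: [0.4328, 0.1206, 0.2054]
tool_rot: [-1.557, -0.243, 0.242]
force: [0.4, -0.1, -0.0]
width: 0.0
```

Run:
```python
from h import *
delta([-75,65,60])
```

```text
t 1.65 fix [-77.1  63.3 205.4] force(fix) [ 0.4 -0.3 -0. ] w 0.0
rot(tool,deg) [0.   0.   0.01]
shift in cur tool(mm) [  2.1 145.4   1.7]  in target tool(mm) [  2.1 145.4   1.7]
```

{"op": "servo_tool", "data": {
  "increments": [
    {"dx": 0.002,"dy": 0.03,"dz": 0.002,"ax": 0,"ay": 0,"az": 0,"fingers": 0},
    {"dx": 0,"dy": 0.03,"dz": 0,"ax": 0,"ay": 0,"az": 0,"fingers": 0},
    {"dx": 0,"dy": 0.035,"dz": 0,"ax": 0,"ay": 0,"az": 0,"fingers": 0},
    {"dx": 0,"dy": 0.035,"dz": 0,"ax": 0,"ay": 0,"az": 0,"fingers": 0},
    {"dx": 0,"dy": 0.025,"dz": 0,"ax": 0,"ay": 0,"az": 0,"fingers": 0}
  ]
}}

```text
time: 2.15
tcp_pos: [0.4324, 0.1245, 0.0484]
tool_rot: [-1.557, -0.241, 0.244]
force: [0.3, -1.0, 0.0]
width: 0.0001
```

```bash
cat > look.py <<'E'
from h import *
import sys
tag=sys.argv[1]; O={"scene":((205,130),165,180),"side":((235,160),175,180)}
for n in O:
    im=get_image(n);o,hh,ww=O[n];p=im["pixels"]
    cv2.imwrite(f"pics/{tag}_{n}.png",cv2.resize(p[o[1]:o[1]+hh,o[0]:o[0]+ww,::-1],None,fx=3.4,fy=3.4,interpolation=cv2.INTER_CUBIC)[:600])
delta([-75,65,16])
E
python3 look.py b
```

```text
t 2.25 fix [-77.8  67.3  47.7] force(fix) [-0.  -0.3  0.9] w -0.0002
rot(tool,deg) [-0.01  0.01 -0.34]
shift in cur tool(mm) [ 3.  31.6 -2.3]  in target tool(mm) [ 2.8 31.7 -2.3]
```

View pics/b_side.png

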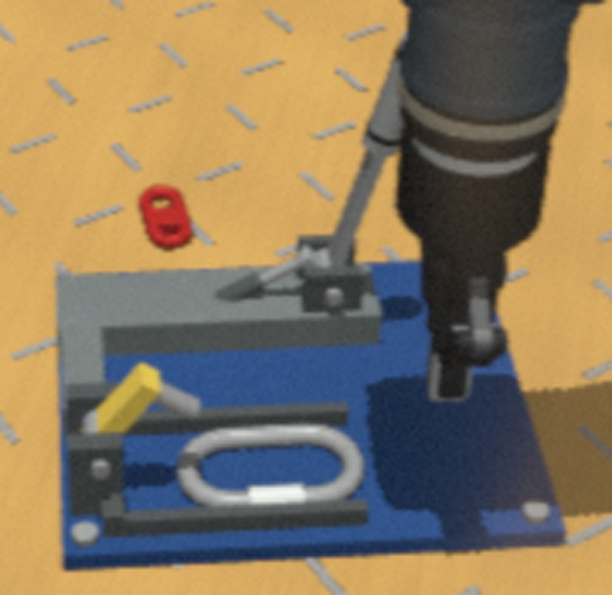

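View pics/b_scene.png

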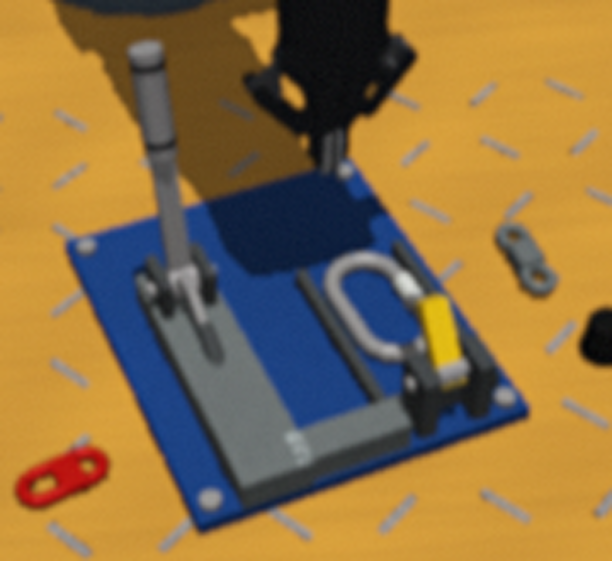

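The side view shows the shut tips at about (448,395), behind the ring's near end at (364,465). In the scene view the path along the lane is clear. Lowering now.

{"op": "servo_tool", "data": {
  "increments": [
    {"dx": 0.003,"dy": 0.01,"dz": -0.001,"ax": 0,"ay": 0,"az": -0.3,"fingers": 0},
    {"dx": 0,"dy": 0.01,"dz": -0.001,"ax": 0,"ay": 0,"az": 0,"fingers": 0},
    {"dx": 0,"dy": 0.008,"dz": 0,"ax": 0,"ay": 0,"az": 0,"fingers": 0},
    {"dx": 0,"dy": 0.003,"dz": 0,"ax": 0,"ay": 0,"az": 0,"fingers": 0},
    {"dx": 0,"dy": 0,"dz": 0,"ax": 0,"ay": 0,"az": 0,"fingers": 0}
  ]
}}

```text
time: 2.75
tcp_pos: [0.4368, 0.1239, 0.0193]
tool_rot: [-1.556, -0.246, 0.239]
force: [-0.4, 0.9, -0.8]
width: 0.0
```

Run:
```python
from h import *
delta([-50,65,16])
```

```text
t 2.75 fix [-72.3  65.3  19.3] force(fix) [-0.1  1.  -0.8] w 0.0
rot(tool,deg) [0.   0.01 0.27]
shift in cur tool(mm) [22.2  3.4 -0.3]  in target tool(mm) [22.3  3.3 -0.3]
```

{"op": "servo_tool", "data": {
  "increments": [
    {"dx": 0.002,"dy": 0.003,"dz": 0,"ax": 0,"ay": 0,"az": 0.2,"fingers": 0},
    {"dx": 0.004,"dy": 0,"dz": 0,"ax": 0,"ay": 0,"az": 0,"fingers": 0},
    {"dx": 0.005,"dy": 0,"dz": 0,"ax": 0,"ay": 0,"az": 0,"fingers": 0},
    {"dx": 0.005,"dy": 0,"dz": 0,"ax": 0,"ay": 0,"az": 0,"fingers": 0},
    {"dx": 0.005,"dy": 0,"dz": 0,"ax": 0,"ay": 0,"az": 0,"fingers": 0}
  ]
}}

```text
time: 3.25
tcp_pos: [0.4577, 0.1305, 0.0166]
tool_rot: [-1.557, -0.244, 0.241]
force: [-0.1, 0.6, 0.1]
width: 0.0001
```

{"op": "servo_tool", "data": {
  "increments": [
    {"dx": 0.004,"dy": 0,"dz": 0,"ax": 0,"ay": 0,"az": 0,"fingers": 0},
    {"dx": 0.004,"dy": 0,"dz": 0,"ax": 0,"ay": 0,"az": 0,"fingers": 0},
    {"dx": 0.004,"dy": 0,"dz": 0,"ax": 0,"ay": 0,"az": 0,"fingers": 0},
    {"dx": 0.004,"dy": 0,"dz": 0,"ax": 0,"ay": 0,"az": 0,"fingers": 0},
    {"dx": 0.004,"dy": 0,"dz": 0,"ax": 0,"ay": 0,"az": 0,"fingers": 0}
  ]
}}

```text
time: 3.75
tcp_pos: [0.4764, 0.1365, 0.0165]
tool_rot: [-1.557, -0.244, 0.241]
force: [0.5, 0.4, -0.1]
width: 0.0004
```

```bash
python3 look.py d
```

```text
t 3.85 fix [-30.4  65.2  16.5] force(fix) [-0.1  0.8  0.1] w -0.0003
rot(tool,deg) [0.01 0.02 0.12]
shift in cur tool(mm) [-44.6   0.4  -0.2]  in target tool(mm) [-44.6   0.5  -0.2]
```

View pics/d_side.png

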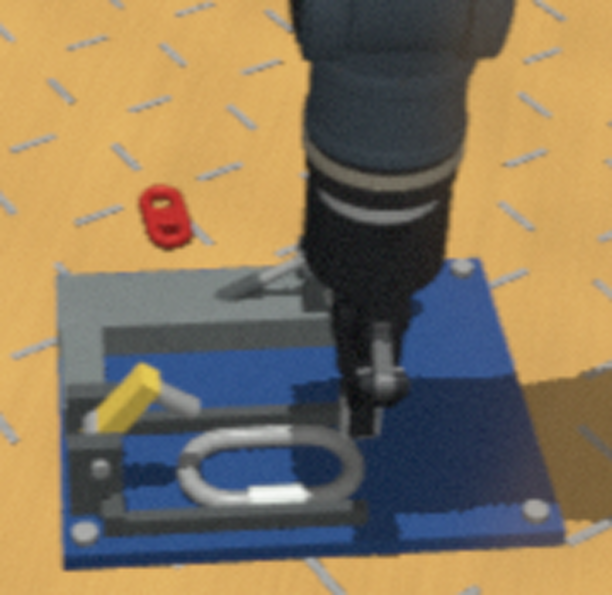

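Run:
```python
from h import *
import pickle
d=pickle.load(open("a.pkl","rb"));D=d["side"];o=np.array([235,160])
s=readout.observe();print(s["joints"])
for q in [tofix(s["tcp_pos"])[0],(-30,65,40),(-41,65,16),(-19,65,16),(-36,65,18),(-30,30,24),(-30,100,24)]:
    print(np.round(q,1),np.round((proj(D,towor(q))[0]-o)*3.4,0))
```

```text
[ 2.79124395e-01  3.29899487e-01 -4.09962495e-01  8.28861534e-01
 -3.72554602e-05 -3.00670122e-02]
[-30.4  65.2  16.5] [353. 462.]
[-30  65  40] [354. 432.]
[-41  65  16] [371. 461.]
[-19  65  16] [333. 463.]
[-36  65  18] [362. 459.]
[-30  30  24] [344. 409.]
[-30 100  24] [361. 498.]
```

View pics/d_scene.png

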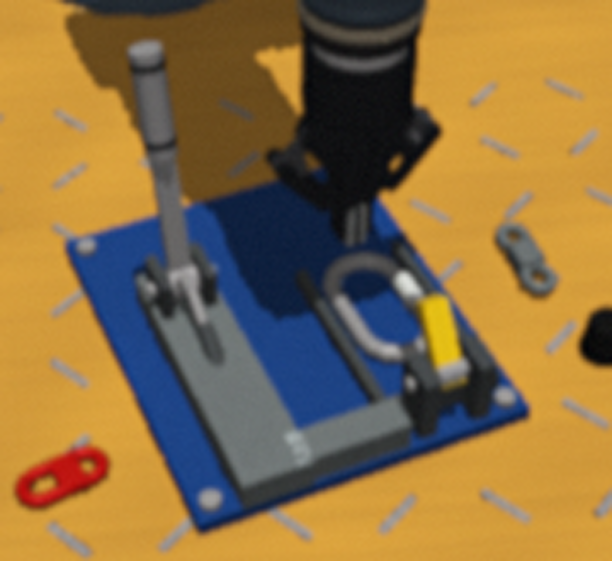

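Run:
```python
from h import *
import pickle
d=pickle.load(open("a.pkl","rb"));S=d["scene"];D=d["side"];o=np.array([235,160]);so=np.array([205,130])
p,e=tri(S,np.array((356,243))/3.4+so,D,np.array((362,437))/3.4+o);print(tofix(p),e)
# earlier b pics: tcp -77.8,67.3,47.7
p,e=tri(S,np.array((333,172))/3.4+so,D,np.array((449,398))/3.4+o);print(tofix(p),e)
print((proj(S,towor([-30.4,65.2,16.5]))[0]-so)*3.4)
```

```text
[[-31.17027745  68.58713277  36.01013081]] 0.008076257869072477
[[-77.99244459  71.15448239  66.03167037]] 0.007718523877096898
[347.71097741 259.71793995]
```

The ring hasn't moved. By triangulation the real tips are about 19 mm higher than the reported TCP, at z≈36. I'll back off behind the ring and lower with force watched.

{"op": "servo_tool", "data": {
  "increments": [
    {"dx": -0.01,"dy": 0,"dz": 0,"ax": 0,"ay": 0,"az": 0,"fingers": 0},
    {"dx": -0.012,"dy": 0,"dz": 0,"ax": 0,"ay": 0,"az": 0,"fingers": 0},
    {"dx": -0.012,"dy": 0,"dz": 0,"ax": 0,"ay": 0,"az": 0,"fingers": 0},
    {"dx": -0.006,"dy": 0,"dz": 0,"ax": 0,"ay": 0,"az": 0,"fingers": 0},
    {"dx": 0,"dy": 0,"dz": 0,"ax": 0,"ay": 0,"az": 0,"fingers": 0}
  ]
}}

```text
time: 4.35
tcp_pos: [0.4367, 0.1238, 0.0166]
tool_rot: [-1.557, -0.244, 0.242]
force: [-0.3, 0.8, 0.1]
width: -0.0
```

```bash
python3 -c "
from rig import env;print(env.grasp_offset)"; python3 look.py e
python3 - <<'E'
from h import *
im=get_image("wrist");cv2.imwrite("pics/e_wrist.png",im["pixels"][:,:,::-1])
E
```

```text
0.0187
t 4.45 fix [-70.8  65.2  16.7] force(fix) [-0.3 -0.7  0. ] w -0.0001
rot(tool,deg) [0.01 0.01 0.15]
shift in cur tool(mm) [-4.2  0.7 -0.2]  in target tool(mm) [-4.2  0.7 -0.2]
```

View pics/e_side.png

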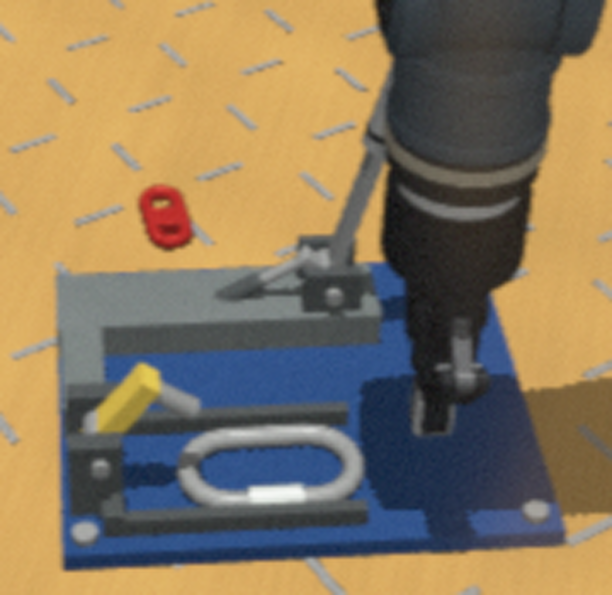

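View pics/e_wrist.png

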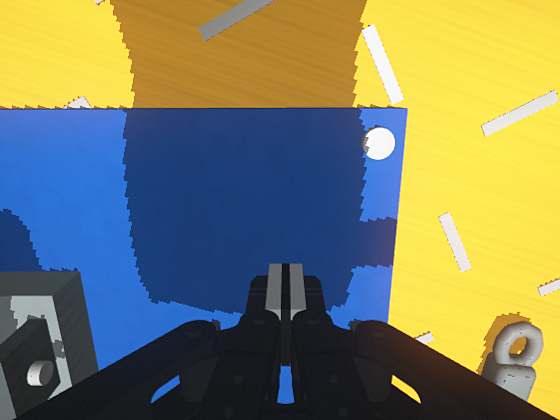

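The tips hover at (432,435) in the side view, clearly above the plate, so I'm going down in small steps.

{"op": "servo_tool", "data": {
  "increments": [
    {"dx": 0,"dy": 0.003,"dz": 0,"ax": 0,"ay": 0,"az": 0,"fingers": 0},
    {"dx": 0,"dy": 0.003,"dz": 0,"ax": 0,"ay": 0,"az": 0,"fingers": 0},
    {"dx": 0,"dy": 0.003,"dz": 0,"ax": 0,"ay": 0,"az": 0,"fingers": 0},
    {"dx": 0,"dy": 0.003,"dz": 0,"ax": 0,"ay": 0,"az": 0,"fingers": 0},
    {"dx": 0,"dy": 0,"dz": 0,"ax": 0,"ay": 0,"az": 0,"fingers": 0}
  ]
}}

```text
time: 5.0
tcp_pos: [0.4376, 0.1242, 0.0038]
tool_rot: [-1.557, -0.243, 0.242]
force: [-0.4, 0.2, 0.3]
width: 0.0
```

```bash
python3 look.py g
python3 - <<'E'
from h import *
im=get_image("wrist");cv2.imwrite("pics/g_wrist.png",im["pixels"][:,:,::-1])
E
```

```text
t 5.1 fix [-71.1  65.2   4.3] force(fix) [ 0.1 -0.9 -0.9] w 0.0001
rot(tool,deg) [0.   0.02 0.07]
shift in cur tool(mm) [ -3.9 -11.7  -0.2]  in target tool(mm) [ -3.9 -11.7  -0.2]
```

View pics/g_side.png

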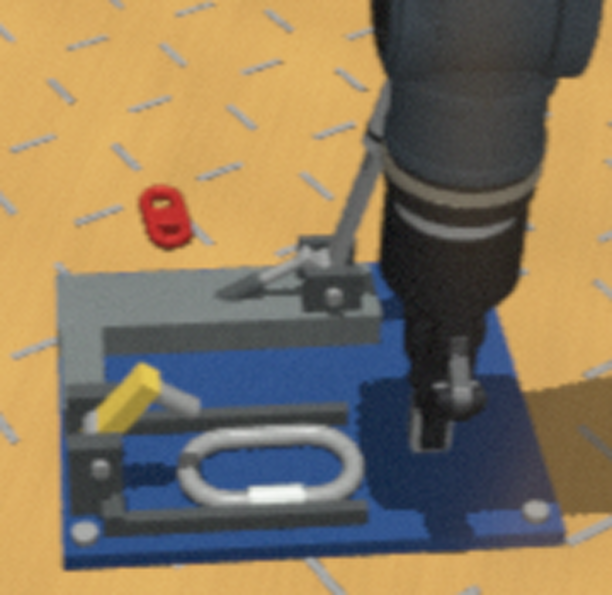

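View pics/g_scene.png

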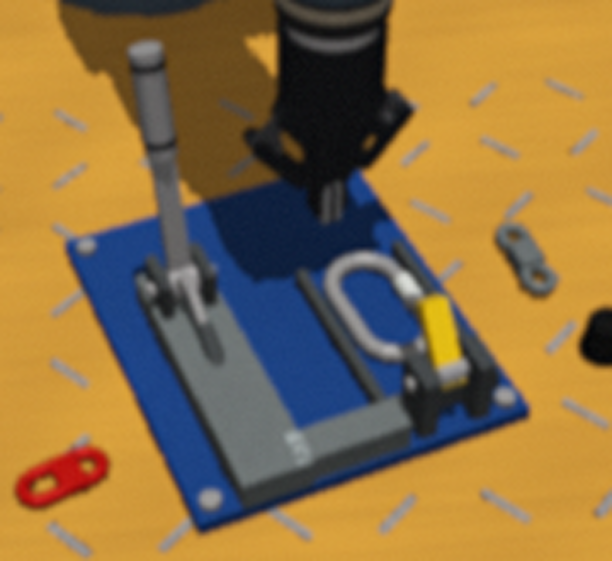

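The reported TCP is at z=4, below the plate top, with no contact force. That confirms the offset. I'll measure the tip height from this pose.

Run:
```python
from h import *
import pickle
d=pickle.load(open("a.pkl","rb"));S=d["scene"];D=d["side"];o=np.array([235,160]);so=np.array([205,130])
p,e=tri(S,np.array((331,220))/3.4+so,D,np.array((430,452))/3.4+o);print(tofix(p),e)
for n,im,uv in(("S",S,np.array((331,220))/3.4+so),("D",D,np.array((430,452))/3.4+o)):
  for z in (4,12,16,20,24,28): print(n,z,np.round(tofix(onz(im,uv,z/1000)),1))
```

```text
[[-72.06569383  68.71040632  22.54249   ]] 0.005881943768188847
S 4 [[-86.   77.8   4. ]]
S 12 [[-78.4  74.   12. ]]
S 16 [[-74.6  72.1  16. ]]
S 20 [[-70.7  70.2  20. ]]
S 24 [[-66.9  68.3  24. ]]
S 28 [[-63.1  66.4  28. ]]
D 4 [[-79.5  48.1   4. ]]
D 12 [[-77.4  55.8  12. ]]
D 16 [[-76.4  59.7  16. ]]
D 20 [[-75.4  63.6  20. ]]
D 24 [[-74.3  67.5  24. ]]
D 28 [[-73.3  71.4  28. ]]
```

{"op": "servo_tool", "data": {
  "increments": [
    {"dx": 0,"dy": 0.002,"dz": 0,"ax": 0,"ay": 0,"az": 0,"fingers": 0},
    {"dx": 0,"dy": 0.002,"dz": 0,"ax": 0,"ay": 0,"az": 0,"fingers": 0},
    {"dx": 0,"dy": 0.002,"dz": 0,"ax": 0,"ay": 0,"az": 0,"fingers": 0},
    {"dx": 0.003,"dy": 0,"dz": 0,"ax": 0,"ay": 0,"az": 0,"fingers": 0},
    {"dx": 0.004,"dy": 0,"dz": 0,"ax": 0,"ay": 0,"az": 0,"fingers": 0}
  ]
}}

```text
time: 5.65
tcp_pos: [0.4448, 0.1264, -0.0016]
tool_rot: [-1.557, -0.244, 0.241]
force: [0.3, 0.6, 0.4]
width: 0.0
```

{"op": "servo_tool", "data": {
  "increments": [
    {"dx": 0.004,"dy": 0,"dz": 0,"ax": 0,"ay": 0,"az": 0,"fingers": 0},
    {"dx": 0.004,"dy": 0,"dz": 0,"ax": 0,"ay": 0,"az": 0,"fingers": 0},
    {"dx": 0.003,"dy": 0,"dz": 0,"ax": 0,"ay": 0,"az": 0,"fingers": 0},
    {"dx": 0.003,"dy": 0,"dz": 0,"ax": 0,"ay": 0,"az": 0,"fingers": 0},
    {"dx": 0.003,"dy": 0,"dz": 0,"ax": 0,"ay": 0,"az": 0,"fingers": 0}
  ]
}}

```text
time: 6.15
tcp_pos: [0.4611, 0.1316, -0.0015]
tool_rot: [-1.557, -0.244, 0.241]
force: [0.2, -1.0, -0.3]
width: -0.0
```

{"op": "servo_tool", "data": {
  "increments": [
    {"dx": 0.003,"dy": 0,"dz": 0,"ax": 0,"ay": 0,"az": 0,"fingers": 0},
    {"dx": 0.003,"dy": 0,"dz": 0,"ax": 0,"ay": 0,"az": 0,"fingers": 0},
    {"dx": 0.003,"dy": 0,"dz": 0,"ax": 0,"ay": 0,"az": 0,"fingers": 0},
    {"dx": 0.002,"dy": 0,"dz": 0,"ax": 0,"ay": 0,"az": 0,"fingers": 0},
    {"dx": 0.002,"dy": 0,"dz": 0,"ax": 0,"ay": 0,"az": 0,"fingers": 0}
  ]
}}

```text
time: 6.65
tcp_pos: [0.473, 0.1354, -0.0016]
tool_rot: [-1.557, -0.243, 0.242]
force: [-2.1, -0.6, 2.3]
width: 0.0001
```

```bash
python3 look.py i
```

```text
t 6.75 fix [-33.9  65.2  -1.5] force(fix) [-0.4  0.1  2.7] w -0.0003
rot(tool,deg) [0.01 0.02 0.1 ]
shift in cur tool(mm) [-41.1 -17.6  -0.2]  in target tool(mm) [-41.1 -17.5  -0.2]
```

View pics/i_side.png

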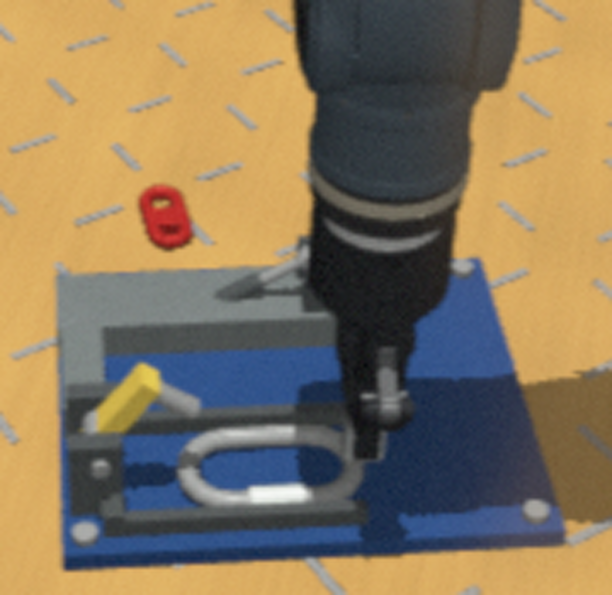

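There is 2.7 N upward and the ring hasn't moved, so the tips are grazing the top of its bar. I'll back off and go lower.

{"op": "servo_tool", "data": {
  "increments": [
    {"dx": -0.008,"dy": 0,"dz": 0,"ax": 0,"ay": 0,"az": 0,"fingers": 0},
    {"dx": -0.01,"dy": 0,"dz": 0,"ax": 0,"ay": 0,"az": 0,"fingers": 0},
    {"dx": -0.01,"dy": 0,"dz": 0,"ax": 0,"ay": 0,"az": 0,"fingers": 0},
    {"dx": -0.004,"dy": 0,"dz": 0,"ax": 0,"ay": 0,"az": 0,"fingers": 0},
    {"dx": 0,"dy": 0.002,"dz": 0,"ax": 0,"ay": 0,"az": 0,"fingers": 0}
  ]
}}

```text
time: 7.25
tcp_pos: [0.4421, 0.1255, -0.0034]
tool_rot: [-1.557, -0.244, 0.241]
force: [-0.3, 0.9, -1.0]
width: 0.0004
```

{"op": "servo_tool", "data": {
  "increments": [
    {"dx": 0,"dy": 0.001,"dz": 0,"ax": 0,"ay": 0,"az": 0,"fingers": 0},
    {"dx": 0,"dy": 0.001,"dz": 0,"ax": 0,"ay": 0,"az": 0,"fingers": 0},
    {"dx": 0,"dy": 0.001,"dz": 0,"ax": 0,"ay": 0,"az": 0,"fingers": 0},
    {"dx": 0,"dy": 0,"dz": 0,"ax": 0,"ay": 0,"az": 0,"fingers": 0},
    {"dx": 0,"dy": 0,"dz": 0,"ax": 0,"ay": 0,"az": 0,"fingers": 0}
  ]
}}

```text
time: 7.75
tcp_pos: [0.4429, 0.1258, -0.0067]
tool_rot: [-1.557, -0.244, 0.241]
force: [-0.4, -0.3, 0.9]
width: -0.0001
```

```bash
python3 look.py j
python3 - <<'E'
from h import *
im=get_image("wrist");cv2.imwrite("pics/j_wrist.png",im["pixels"][:,:,::-1])
E
```

```text
t 7.85 fix [-65.9  65.2  -6.6] force(fix) [-0.5 -1.  -0.2] w -0.0002
rot(tool,deg) [0.   0.01 0.09]
shift in cur tool(mm) [ -9.  -22.6  -0.2]  in target tool(mm) [ -9.1 -22.6  -0.2]
```

View pics/j_side.png

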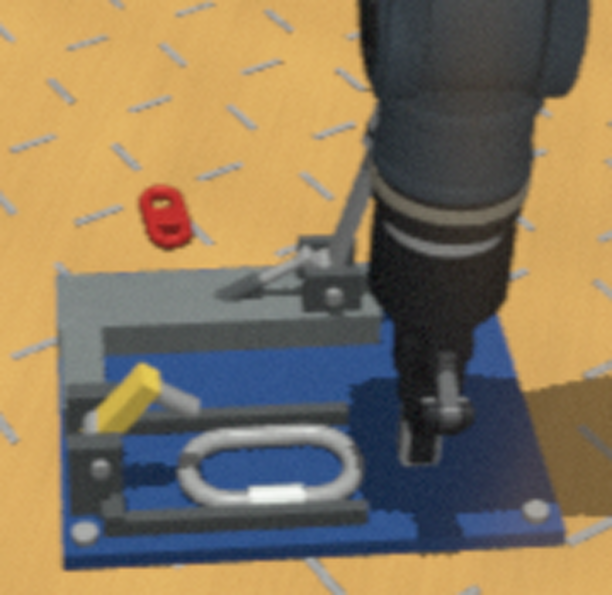

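View pics/j_scene.png

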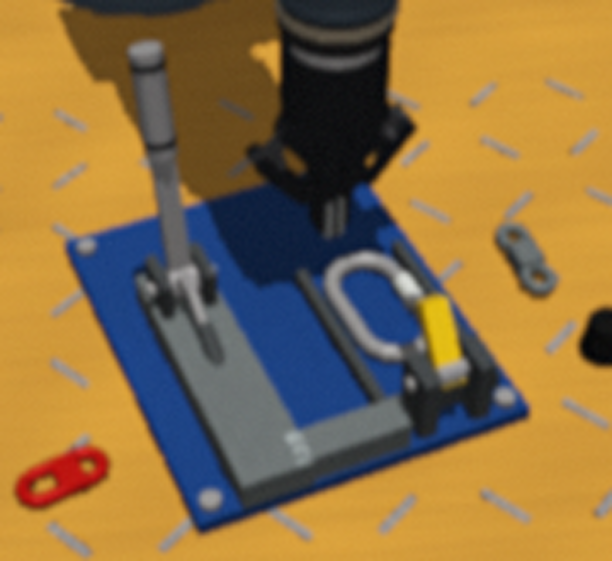

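{"op": "servo_tool", "data": {
  "increments": [
    {"dx": 0.003,"dy": 0.001,"dz": 0,"ax": 0,"ay": 0,"az": 0,"fingers": 0},
    {"dx": 0.003,"dy": 0,"dz": 0,"ax": 0,"ay": 0,"az": 0,"fingers": 0},
    {"dx": 0.003,"dy": 0,"dz": 0,"ax": 0,"ay": 0,"az": 0,"fingers": 0},
    {"dx": 0.003,"dy": 0,"dz": 0,"ax": 0,"ay": 0,"az": 0,"fingers": 0},
    {"dx": 0.003,"dy": 0,"dz": 0,"ax": 0,"ay": 0,"az": 0,"fingers": 0}
  ]
}}

```text
time: 8.4
tcp_pos: [0.4574, 0.1305, -0.0075]
tool_rot: [-1.557, -0.244, 0.241]
force: [-0.7, 0.5, 0.8]
width: -0.0005
```

{"op": "servo_tool", "data": {
  "increments": [
    {"dx": 0.002,"dy": 0,"dz": 0,"ax": 0,"ay": 0,"az": 0,"fingers": 0},
    {"dx": 0.002,"dy": 0,"dz": 0,"ax": 0,"ay": 0,"az": 0,"fingers": 0},
    {"dx": 0.002,"dy": 0,"dz": 0,"ax": 0,"ay": 0,"az": 0,"fingers": 0},
    {"dx": 0.002,"dy": 0,"dz": 0,"ax": 0,"ay": 0,"az": 0,"fingers": 0},
    {"dx": 0.002,"dy": 0,"dz": 0,"ax": 0,"ay": 0,"az": 0,"fingers": 0}
  ]
}}

```text
time: 8.9
tcp_pos: [0.4662, 0.1333, -0.0077]
tool_rot: [-1.557, -0.243, 0.242]
force: [-1.1, -1.3, 0.0]
width: -0.0007
```

```bash
python3 look.py k
```

```text
t 9.0 fix [-41.   65.2  -7.6] force(fix) [-1.6  0.4  0.6] w 0.0004
rot(tool,deg) [0.01 0.02 0.08]
shift in cur tool(mm) [-34.  -23.7  -0.2]  in target tool(mm) [-34.  -23.6  -0.2]
```

View pics/k_side.png

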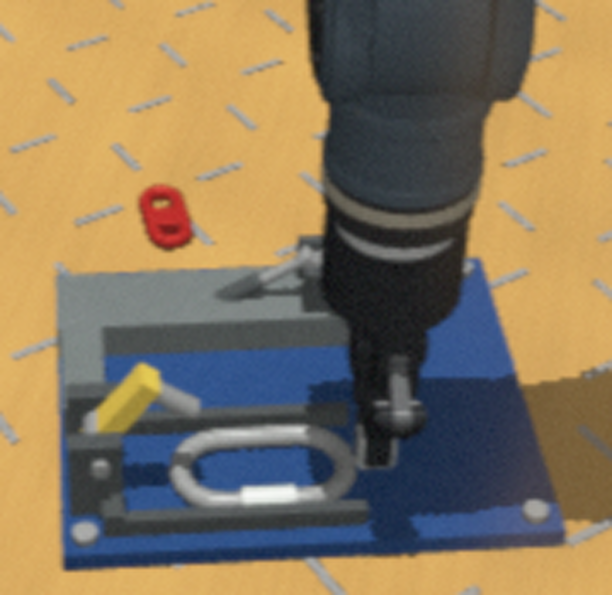

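The ring is now sliding: its far end moved from pixel 177 to 170, with −1.6 N along x. About 28 mm remain.

{"op": "servo_tool", "data": {
  "increments": [
    {"dx": 0.003,"dy": 0,"dz": 0,"ax": 0,"ay": 0,"az": 0,"fingers": 0},
    {"dx": 0.003,"dy": 0,"dz": 0,"ax": 0,"ay": 0,"az": 0,"fingers": 0},
    {"dx": 0.003,"dy": 0,"dz": 0,"ax": 0,"ay": 0,"az": 0,"fingers": 0},
    {"dx": 0.003,"dy": 0,"dz": 0,"ax": 0,"ay": 0,"az": 0,"fingers": 0},
    {"dx": 0.003,"dy": 0,"dz": 0,"ax": 0,"ay": 0,"az": 0,"fingers": 0}
  ]
}}

```text
time: 9.5
tcp_pos: [0.4812, 0.138, -0.0075]
tool_rot: [-1.557, -0.244, 0.241]
force: [-2.2, -0.7, -0.9]
width: 0.0
```

{"op": "servo_tool", "data": {
  "increments": [
    {"dx": 0.002,"dy": 0,"dz": 0,"ax": 0,"ay": 0,"az": 0,"fingers": 0},
    {"dx": 0.002,"dy": 0,"dz": 0,"ax": 0,"ay": 0,"az": 0,"fingers": 0},
    {"dx": 0.002,"dy": 0,"dz": 0,"ax": 0,"ay": 0,"az": 0,"fingers": 0},
    {"dx": 0.001,"dy": 0,"dz": 0,"ax": 0,"ay": 0,"az": 0,"fingers": 0},
    {"dx": 0.001,"dy": 0,"dz": 0,"ax": 0,"ay": 0,"az": 0,"fingers": 0}
  ]
}}

```text
time: 10.0
tcp_pos: [0.4885, 0.1404, -0.0075]
tool_rot: [-1.557, -0.244, 0.241]
force: [-1.9, -0.2, 0.5]
width: -0.0003
```

```bash
python3 look.py l
```

```text
t 10.1 fix [-17.8  65.2  -7.5] force(fix) [-1.7 -0.7  0.1] w 0.0004
rot(tool,deg) [0.01 0.02 0.11]
shift in cur tool(mm) [-57.1 -23.6  -0.2]  in target tool(mm) [-57.2 -23.5  -0.2]
```

View pics/l_side.png

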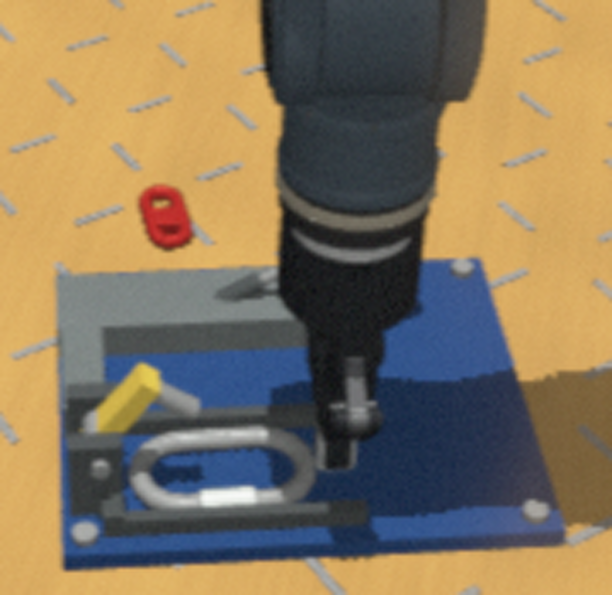

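The far end is now at pixel 131, roughly 6–7 mm short. I'll continue in 1 mm rows until the stop reacts.

{"op": "servo_tool", "data": {
  "increments": [
    {"dx": 0.001,"dy": 0,"dz": 0,"ax": 0,"ay": 0,"az": 0,"fingers": 0},
    {"dx": 0.001,"dy": 0,"dz": 0,"ax": 0,"ay": 0,"az": 0,"fingers": 0},
    {"dx": 0.001,"dy": 0,"dz": 0,"ax": 0,"ay": 0,"az": 0,"fingers": 0},
    {"dx": 0.001,"dy": 0,"dz": 0,"ax": 0,"ay": 0,"az": 0,"fingers": 0},
    {"dx": 0.001,"dy": 0,"dz": 0,"ax": 0,"ay": 0,"az": 0,"fingers": 0}
  ]
}}

```text
time: 10.6
tcp_pos: [0.4928, 0.1417, -0.0077]
tool_rot: [-1.557, -0.243, 0.242]
force: [-5.1, -1.9, 1.6]
width: 0.0002
```

{"op": "servo_tool", "data": {
  "increments": [
    {"dx": 0.001,"dy": 0,"dz": 0,"ax": 0,"ay": 0,"az": 0,"fingers": 0},
    {"dx": 0.0005,"dy": 0,"dz": 0,"ax": 0,"ay": 0,"az": 0,"fingers": 0},
    {"dx": 0.0005,"dy": 0,"dz": 0,"ax": 0,"ay": 0,"az": 0,"fingers": 0},
    {"dx": 0,"dy": 0,"dz": 0,"ax": 0,"ay": 0,"az": 0,"fingers": 0},
    {"dx": 0,"dy": 0,"dz": 0,"ax": 0,"ay": 0,"az": 0,"fingers": 0}
  ]
}}

```text
time: 11.1
tcp_pos: [0.4929, 0.1418, -0.0079]
tool_rot: [-1.558, -0.241, 0.244]
force: [-8.3, -2.2, 3.9]
width: 0.0001
```

The TCP has stopped at fixture x≈-13 and the force has risen to 8.5 N. I'll check with a picture.

```bash
python3 look.py m
python3 - <<'E'
from h import *
im=get_image("side")
for q in [(-3,65,18),(105,65,18)]: print(q,np.round((proj(im,towor(q))[0]-[235,160])*3.4,0))
E
```

```text
t 11.2 fix [-13.4  65.3  -7.9] force(fix) [-8.7 -0.2  3.8] w -0.0003
rot(tool,deg) [ 0.01  0.02 -0.14]
shift in cur tool(mm) [-61.7 -23.8  -0.3]  in target tool(mm) [-61.6 -23.9  -0.3]
(-3, 65, 18) [305. 462.]
(105, 65, 18) [117. 471.]
```

View pics/m_side.png

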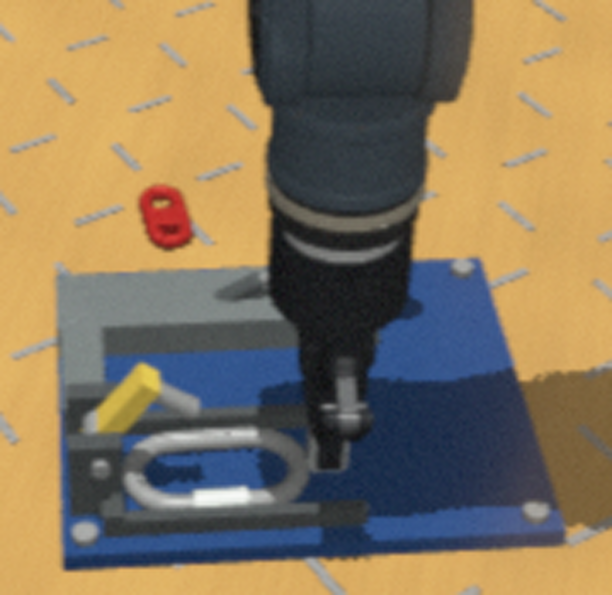

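View pics/m_scene.png

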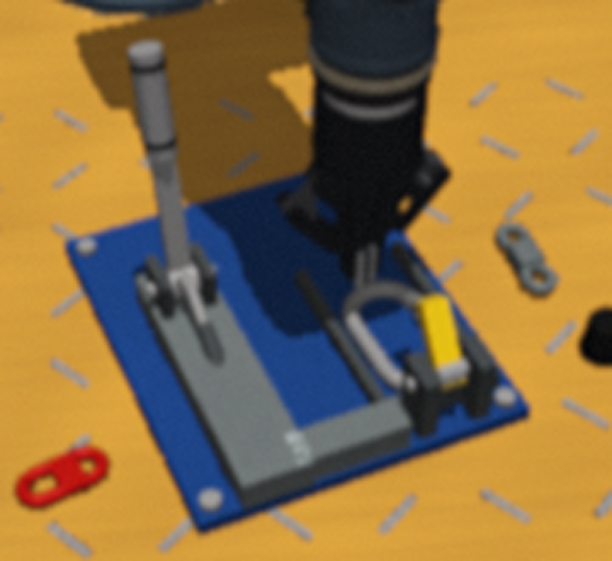

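The near end is at pixel 309 (home projects to 305), and there is 3.8 N upward, so the tip edge is a little above the bar's middle. I'll ease off, go 3 mm lower and push again more firmly to be sure it's home.

{"op": "servo_tool", "data": {
  "increments": [
    {"dx": -0.006,"dy": 0,"dz": 0,"ax": 0,"ay": 0,"az": 0,"fingers": 0},
    {"dx": -0.004,"dy": 0.001,"dz": 0,"ax": 0,"ay": 0,"az": 0,"fingers": 0},
    {"dx": 0,"dy": 0.001,"dz": 0,"ax": 0,"ay": 0,"az": 0,"fingers": 0},
    {"dx": 0,"dy": 0.001,"dz": 0,"ax": 0,"ay": 0,"az": 0,"fingers": 0},
    {"dx": 0,"dy": 0,"dz": 0,"ax": 0,"ay": 0,"az": 0,"fingers": 0}
  ]
}}

```text
time: 11.75
tcp_pos: [0.4861, 0.1396, -0.0105]
tool_rot: [-1.557, -0.244, 0.241]
force: [-0.4, -0.0, 0.2]
width: -0.0004
```

{"op": "servo_tool", "data": {
  "increments": [
    {"dx": 0.002,"dy": 0,"dz": 0,"ax": 0,"ay": 0,"az": 0,"fingers": 0},
    {"dx": 0.002,"dy": 0,"dz": 0,"ax": 0,"ay": 0,"az": 0,"fingers": 0},
    {"dx": 0.002,"dy": 0,"dz": 0,"ax": 0,"ay": 0,"az": 0,"fingers": 0},
    {"dx": 0.001,"dy": 0,"dz": 0,"ax": 0,"ay": 0,"az": 0,"fingers": 0},
    {"dx": 0.001,"dy": 0,"dz": 0,"ax": 0,"ay": 0,"az": 0,"fingers": 0}
  ]
}}

```text
time: 12.25
tcp_pos: [0.492, 0.1415, -0.0108]
tool_rot: [-1.557, -0.242, 0.243]
force: [-7.4, -2.4, 3.8]
width: 0.0001
```

{"op": "servo_tool", "data": {
  "increments": [
    {"dx": 0.001,"dy": 0,"dz": 0,"ax": 0,"ay": 0,"az": 0,"fingers": 0},
    {"dx": 0.001,"dy": 0,"dz": 0,"ax": 0,"ay": 0,"az": 0,"fingers": 0},
    {"dx": 0.001,"dy": 0,"dz": 0,"ax": 0,"ay": 0,"az": 0,"fingers": 0},
    {"dx": 0,"dy": 0,"dz": 0,"ax": 0,"ay": 0,"az": 0,"fingers": 0},
    {"dx": 0,"dy": 0,"dz": 0,"ax": 0,"ay": 0,"az": 0,"fingers": 0}
  ]
}}

```text
time: 12.75
tcp_pos: [0.4922, 0.1416, -0.0112]
tool_rot: [-1.558, -0.239, 0.247]
force: [-12.9, -3.9, 8.2]
width: -0.0003
```

```bash
python3 look.py n
```

```text
t 12.85 fix [-14.2  65.2 -11.2] force(fix) [-13.8   0.7   8.2] w 0.0003
rot(tool,deg) [ 0.01  0.01 -0.3 ]
shift in cur tool(mm) [-61.  -26.9  -0.2]  in target tool(mm) [-60.8 -27.2  -0.2]
```

View pics/n_side.png

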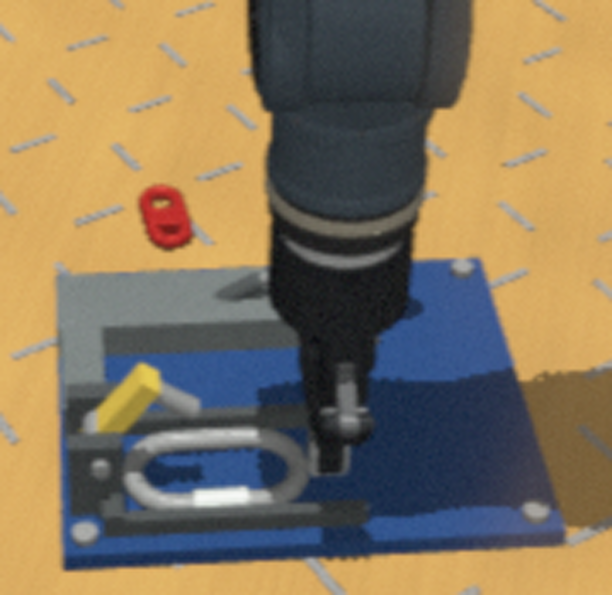

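It doesn't move under 14 N, so the ring is against the stop. Now I'll withdraw and move up behind the lever.

{"op": "servo_tool", "data": {
  "increments": [
    {"dx": -0.008,"dy": 0,"dz": 0,"ax": 0,"ay": 0,"az": 0,"fingers": 0},
    {"dx": -0.015,"dy": 0,"dz": 0,"ax": 0,"ay": 0,"az": 0,"fingers": 0},
    {"dx": -0.015,"dy": -0.015,"dz": 0,"ax": 0,"ay": 0,"az": 0,"fingers": 0},
    {"dx": -0.015,"dy": -0.03,"dz": 0,"ax": 0,"ay": 0,"az": 0,"fingers": 0},
    {"dx": -0.015,"dy": -0.035,"dz": 0,"ax": 0,"ay": 0,"az": 0,"fingers": 0}
  ]
}}

```text
time: 13.35
tcp_pos: [0.4302, 0.1218, 0.0696]
tool_rot: [-1.557, -0.243, 0.242]
force: [1.1, -0.1, 0.8]
width: 0.0002
```

{"op": "servo_tool", "data": {
  "increments": [
    {"dx": -0.01,"dy": -0.03,"dz": 0,"ax": 0,"ay": 0,"az": 0,"fingers": 0},
    {"dx": -0.01,"dy": -0.03,"dz": 0,"ax": 0,"ay": 0,"az": 0,"fingers": 0},
    {"dx": -0.01,"dy": -0.03,"dz": 0,"ax": 0,"ay": 0,"az": 0,"fingers": 0},
    {"dx": -0.005,"dy": -0.016,"dz": 0,"ax": 0,"ay": 0,"az": 0,"fingers": 0},
    {"dx": 0,"dy": 0,"dz": 0,"ax": 0,"ay": 0,"az": 0,"fingers": 0}
  ]
}}

```text
time: 13.85
tcp_pos: [0.3989, 0.1117, 0.1777]
tool_rot: [-1.556, -0.248, 0.237]
force: [0.2, -0.3, -1.1]
width: -0.0005
```

```bash
python3 look.py p
python3 - <<'E'
from h import *
delta([-118,-65,176])
E
```

```text
t 13.95 fix [-112.9   65.2  175.3] force(fix) [-0.1 -0.6 -0.3] w 0.0001
rot(tool,deg) [0.01 0.01 0.18]
shift in cur tool(mm) [ 37.4 159.4  -0.2]  in target tool(mm) [ 37.9 159.3  -0.2]
t 13.95 fix [-112.9   65.2  175.3] force(fix) [-0.1 -0.6 -0.3] w 0.0001
rot(tool,deg) [0.01 0.01 0.18]
shift in cur tool(mm) [  -5.1   -0.7 -130.2]  in target tool(mm) [  -5.1   -0.7 -130.2]
```

View pics/p_side.png

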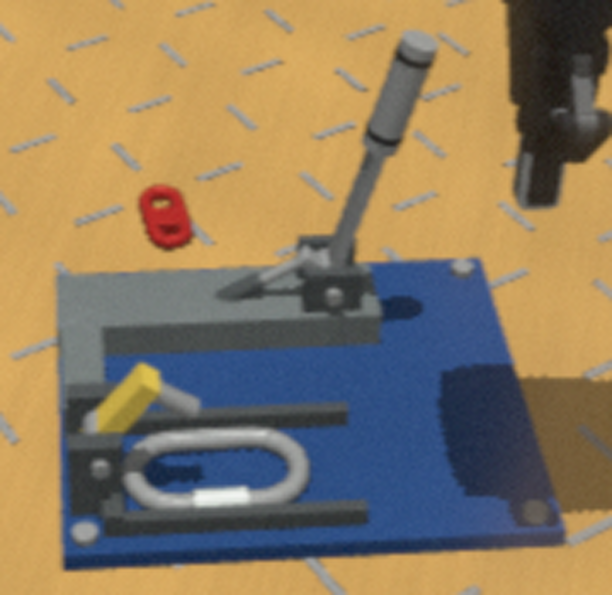

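View pics/p_scene.png

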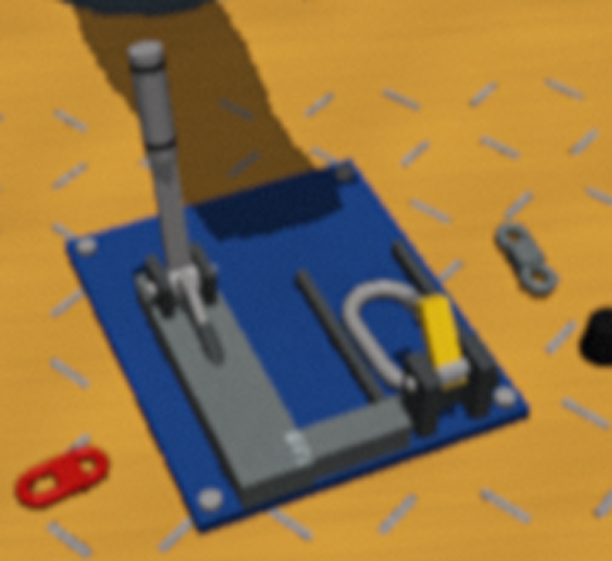

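The ring sits at (121–309, 468) in the side view, within about 2 mm of where home projects, which is within calibration. Now I move sideways behind the lever.

{"op": "servo_tool", "data": {
  "increments": [
    {"dx": -0.003,"dy": 0,"dz": -0.03,"ax": 0,"ay": 0,"az": 0,"fingers": 0},
    {"dx": -0.002,"dy": 0,"dz": -0.035,"ax": 0,"ay": 0,"az": 0,"fingers": 0},
    {"dx": 0,"dy": 0,"dz": -0.035,"ax": 0,"ay": 0,"az": 0,"fingers": 0},
    {"dx": 0,"dy": 0,"dz": -0.03,"ax": 0,"ay": 0,"az": 0,"fingers": 0},
    {"dx": 0,"dy": 0,"dz": 0,"ax": 0,"ay": 0,"az": 0,"fingers": 0}
  ]
}}

```text
time: 14.45
tcp_pos: [0.4332, -0.0165, 0.1739]
tool_rot: [-1.558, -0.24, 0.24]
force: [-0.6, 0.3, 0.7]
width: -0.0
```

```bash
sed -i 's/"scene":((205,130),165,180),"side":((235,160),175,180)/"scene":((195,100),176,180),"side":((240,125),176,220)/' look.py; python3 look.py q
python3 - <<'E'
from h import *
delta([-95,-65,176])
E
```

```text
t 14.55 fix [-118.7  -65.   174.1] force(fix) [-0.5  0.5 -1.1] w 0.0002
rot(tool,deg) [-0.05 -0.1  -0.01]
shift in cur tool(mm) [ 43.5 158.2 130. ]  in target tool(mm) [ 43.7 158.1 130. ]
t 14.55 fix [-118.7  -65.   174.1] force(fix) [-0.5  0.5 -1.1] w 0.0002
rot(tool,deg) [-0.05 -0.1  -0.01]
shift in cur tool(mm) [23.7 -1.9  0.1]  in target tool(mm) [23.7 -1.9  0. ]
```

View pics/q_side.png

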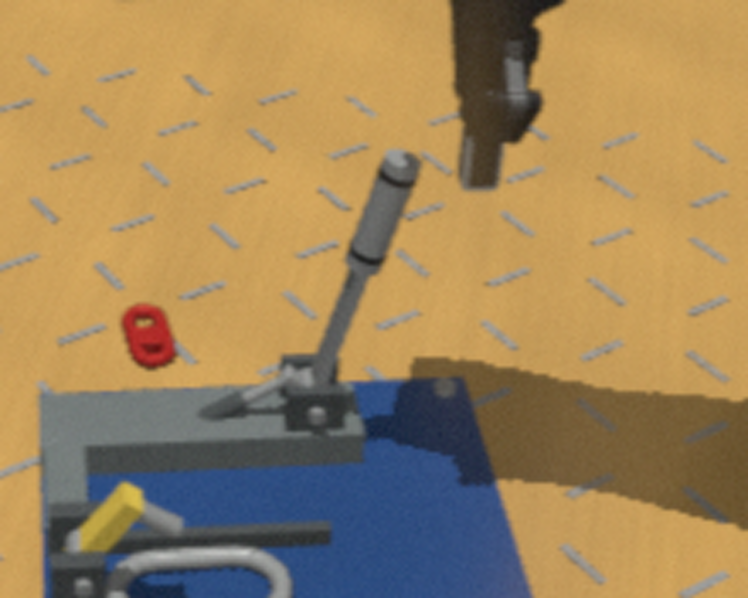

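View pics/q_scene.png

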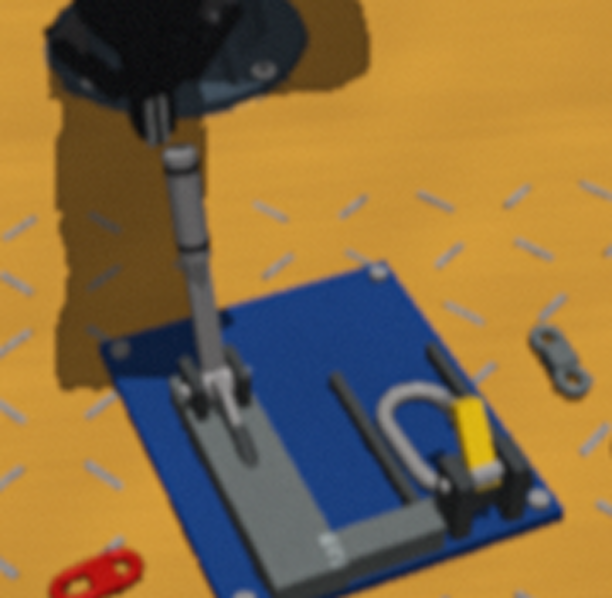

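Run:
```python
from h import *
import pickle
d=pickle.load(open("a.pkl","rb"));D=d["side"];S=d["scene"]
for z in (174,185,195,205): print(z,np.round((proj(D,towor([-118.7,-65,z]))[0]-[240,125])*3.4),np.round((proj(S,towor([-118.7,-65,z]))[0]-[195,100])*3.4))
dl=20
for v in np.arange(0,1.16,.05):
    ph=v-.25
    u=np.array([np.sin(ph),np.cos(ph)]);n=np.array([-np.cos(ph),np.sin(ph)]);h=np.array([-30,50.])
    tip=h+150*u+11*n
    top=h+175*u+11*n
    x=(min(tip[0],top[0]) if ph<0 else tip[0])-11
    print(round(v,2),"TCP x %.1f z %.1f"%(x,tip[1]-dl))
```

```text
174 [470. 221.] [160. 166.]
185 [472. 206.] [159. 153.]
195 [474. 191.] [158. 140.]
205 [476. 177.] [157. 128.]
0.0 TCP x -95.0 z 172.6
0.05 TCP x -86.5 z 174.8
0.1 TCP x -78.0 z 176.7
0.15 TCP x -69.4 z 178.2
0.2 TCP x -60.7 z 179.3
0.25 TCP x -52.0 z 180.0
0.3 TCP x -44.5 z 180.4
0.35 TCP x -37.0 z 180.3
0.4 TCP x -29.5 z 180.0
0.45 TCP x -22.0 z 179.2
0.5 TCP x -14.5 z 178.1
0.55 TCP x -7.2 z 176.6
0.6 TCP x 0.1 z 174.7
0.65 TCP x 7.3 z 172.4
0.7 TCP x 14.3 z 169.9
0.75 TCP x 21.3 z 166.9
0.8 TCP x 28.0 z 163.6
0.85 TCP x 34.6 z 160.0
0.9 TCP x 41.0 z 156.1
0.95 TCP x 47.2 z 151.8
1.0 TCP x 53.2 z 147.3
1.05 TCP x 58.9 z 142.4
1.1 TCP x 64.4 z 137.3
1.15 TCP x 69.7 z 131.9
```

{"op": "servo_tool", "data": {
  "increments": [
    {"dx": 0.008,"dy": 0,"dz": 0,"ax": 0,"ay": 0,"az": 0,"fingers": 0},
    {"dx": 0.008,"dy": 0,"dz": 0,"ax": 0,"ay": 0,"az": 0,"fingers": 0},
    {"dx": 0.006,"dy": 0,"dz": 0,"ax": 0,"ay": 0,"az": 0,"fingers": 0},
    {"dx": 0.006,"dy": 0,"dz": 0,"ax": 0,"ay": 0,"az": 0,"fingers": 0},
    {"dx": 0.006,"dy": 0,"dz": 0,"ax": 0,"ay": 0,"az": 0,"fingers": 0}
  ]
}}

```text
time: 15.05
tcp_pos: [0.4634, -0.0034, 0.1753]
tool_rot: [-1.558, -0.242, 0.245]
force: [-9.9, -3.8, 7.0]
width: 0.0003
```

{"op": "servo_tool", "data": {
  "increments": [
    {"dx": 0.006,"dy": 0,"dz": 0,"ax": 0,"ay": 0,"az": 0,"fingers": 0},
    {"dx": 0.007,"dy": 0,"dz": 0,"ax": 0,"ay": 0,"az": 0,"fingers": 0},
    {"dx": 0.007,"dy": 0,"dz": 0,"ax": 0,"ay": 0,"az": 0,"fingers": 0},
    {"dx": 0.007,"dy": 0,"dz": 0,"ax": 0,"ay": 0,"az": 0,"fingers": 0},
    {"dx": 0.007,"dy": 0,"dz": 0,"ax": 0,"ay": 0,"az": 0,"fingers": 0}
  ]
}}

```text
time: 15.55
tcp_pos: [0.4963, 0.007, 0.1755]
tool_rot: [-1.558, -0.243, 0.244]
force: [-7.3, -2.7, 5.9]
width: 0.0001
```

```bash
python3 look.py r
python3 - <<'E'
from h import *
delta([-29.5,-65,176])
E
```

```text
t 15.65 fix [-50.5 -64.2 175.4] force(fix) [-6.6 -1.   5.8] w 0.0001
rot(tool,deg) [ 0.02  0.07 -0.02]
shift in cur tool(mm) [-24.3 159.3 129.3]  in target tool(mm) [-24.5 159.4 129.2]
t 15.65 fix [-50.5 -64.2 175.4] force(fix) [-6.6 -1.   5.8] w 0.0001
rot(tool,deg) [ 0.02  0.07 -0.02]
shift in cur tool(mm) [21.  -0.6 -0.8]  in target tool(mm) [21.  -0.6 -0.8]
```

View pics/r_side.png

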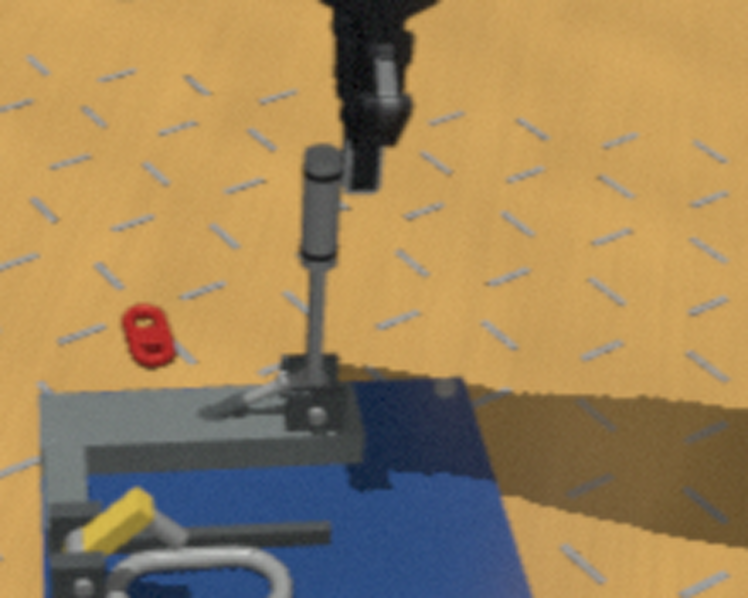

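View pics/r_scene.png

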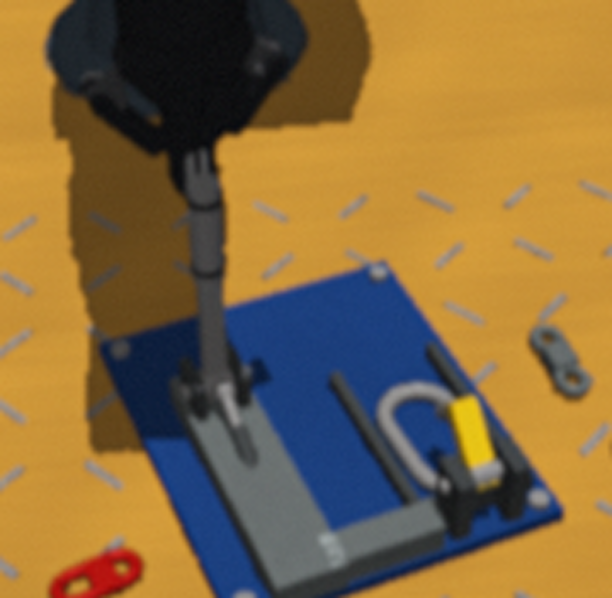

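The lever is about upright, and the contact is on the grip near its top, at side (345,165). Continuing over.

{"op": "servo_tool", "data": {
  "increments": [
    {"dx": 0.008,"dy": 0.001,"dz": -0.0005,"ax": 0,"ay": 0,"az": 0,"fingers": 0},
    {"dx": 0.008,"dy": 0.001,"dz": -0.0005,"ax": 0,"ay": 0,"az": 0,"fingers": 0},
    {"dx": 0.008,"dy": 0.001,"dz": 0,"ax": 0,"ay": 0,"az": 0,"fingers": 0},
    {"dx": 0.008,"dy": 0.001,"dz": 0,"ax": 0,"ay": 0,"az": 0,"fingers": 0},
    {"dx": 0.008,"dy": 0.002,"dz": 0,"ax": 0,"ay": 0,"az": 0,"fingers": 0}
  ]
}}

```text
time: 16.15
tcp_pos: [0.5355, 0.0186, 0.1698]
tool_rot: [-1.557, -0.244, 0.243]
force: [-3.8, -1.0, 6.7]
width: 0.0002
```

{"op": "servo_tool", "data": {
  "increments": [
    {"dx": 0.008,"dy": 0.001,"dz": 0,"ax": 0,"ay": 0,"az": 0,"fingers": 0},
    {"dx": 0.008,"dy": 0.002,"dz": 0,"ax": 0,"ay": 0,"az": 0,"fingers": 0},
    {"dx": 0.008,"dy": 0.003,"dz": 0,"ax": 0,"ay": 0,"az": 0,"fingers": 0},
    {"dx": 0.007,"dy": 0.003,"dz": 0,"ax": 0,"ay": 0,"az": 0,"fingers": 0},
    {"dx": 0.007,"dy": 0.004,"dz": 0,"ax": 0,"ay": 0,"az": 0,"fingers": 0}
  ]
}}

```text
time: 16.65
tcp_pos: [0.5727, 0.0301, 0.1563]
tool_rot: [-1.557, -0.245, 0.241]
force: [-2.1, 0.9, 1.7]
width: 0.0003
```

```bash
python3 look.py s
python3 - <<'E'
from h import *
delta([59,-65,139])
E
```

```text
t 16.75 fix [ 29.  -65.7 155.9] force(fix) [-0.6  0.3  1.1] w -0.0003
rot(tool,deg) [0.01 0.04 0.13]
shift in cur tool(mm) [-104.2  139.7  130.8]  in target tool(mm) [-104.   139.9  130.7]
t 16.75 fix [ 29.  -65.7 155.9] force(fix) [-0.6  0.3  1.1] w -0.0003
rot(tool,deg) [0.01 0.04 0.13]
shift in cur tool(mm) [30.  17.   0.7]  in target tool(mm) [30.  16.9  0.7]
```

View pics/s_side.png

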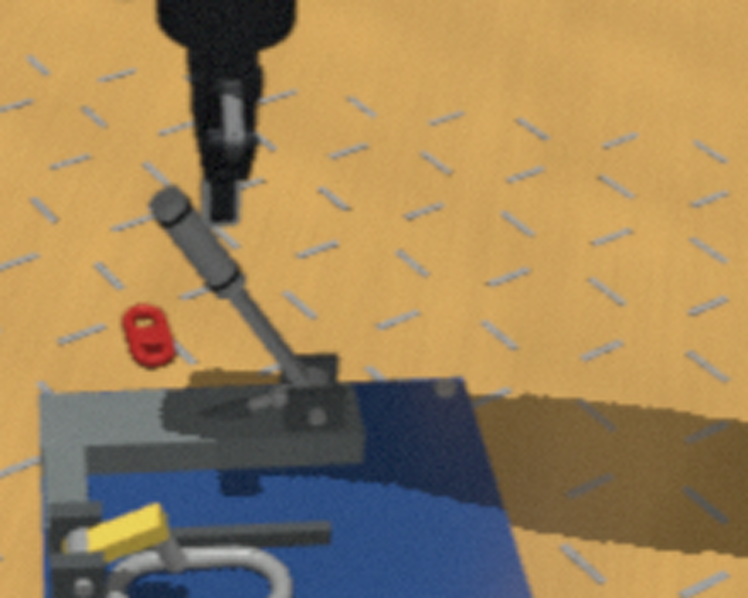

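The lever is about 0.8 rad over with force nearly gone, and the nose is entering the ring at side (175,555). Now past the dead point.

{"op": "servo_tool", "data": {
  "increments": [
    {"dx": 0.007,"dy": 0.004,"dz": 0,"ax": 0,"ay": 0,"az": 0,"fingers": 0},
    {"dx": 0.006,"dy": 0.004,"dz": 0,"ax": 0,"ay": 0,"az": 0,"fingers": 0},
    {"dx": 0.006,"dy": 0.004,"dz": 0,"ax": 0,"ay": 0,"az": 0,"fingers": 0},
    {"dx": 0.006,"dy": 0.005,"dz": 0,"ax": 0,"ay": 0,"az": 0,"fingers": 0},
    {"dx": 0.006,"dy": 0.005,"dz": 0,"ax": 0,"ay": 0,"az": 0,"fingers": 0}
  ]
}}

```text
time: 17.25
tcp_pos: [0.6021, 0.0391, 0.1341]
tool_rot: [-1.557, -0.244, 0.241]
force: [-0.1, -0.4, -0.1]
width: 0.0
```

```bash
python3 look.py t
```

```text
t 17.35 fix [ 59.2 -65.7 133.5] force(fix) [-1.4 -0.4 -0.5] w -0.0001
rot(tool,deg) [-0.01  0.02  0.04]
shift in cur tool(mm) [-134.3  117.4  130.7]  in target tool(mm) [-134.2  117.5  130.7]
```

View pics/t_side.png

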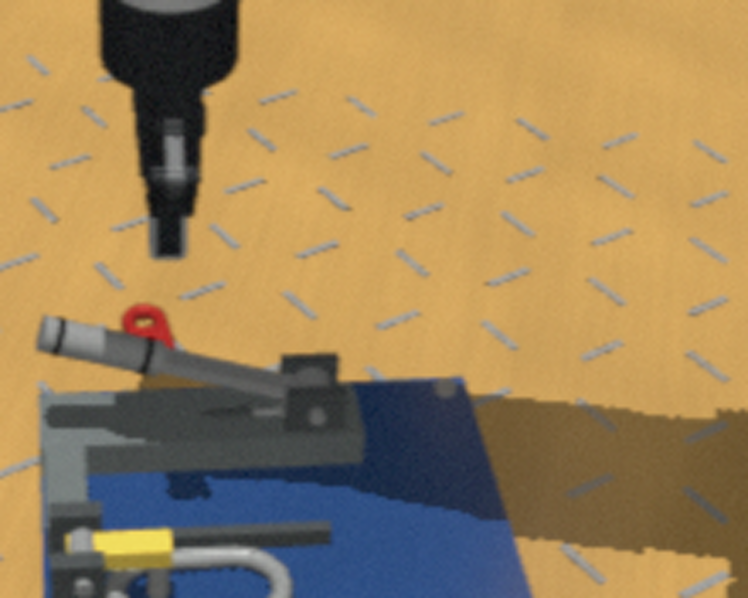

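The lever snapped down to its lock. I'll lift clear and do the final checks.

{"op": "servo_tool", "data": {
  "increments": [
    {"dx": -0.003,"dy": -0.02,"dz": 0,"ax": 0,"ay": 0,"az": 0,"fingers": 0},
    {"dx": -0.02,"dy": -0.03,"dz": 0,"ax": 0,"ay": 0,"az": 0,"fingers": 0},
    {"dx": -0.03,"dy": -0.03,"dz": 0,"ax": 0,"ay": 0,"az": 0,"fingers": 0},
    {"dx": -0.03,"dy": -0.02,"dz": 0,"ax": 0,"ay": 0,"az": 0,"fingers": 0},
    {"dx": -0.02,"dy": 0,"dz": 0,"ax": 0,"ay": 0,"az": 0,"fingers": 0}
  ]
}}

```text
time: 17.85
tcp_pos: [0.5029, 0.0071, 0.2376]
tool_rot: [-1.558, -0.247, 0.238]
force: [0.5, 0.0, 0.1]
width: 0.0002
```

{"op": "servo_tool", "data": {
  "increments": [
    {"dx": -0.02,"dy": 0,"dz": 0,"ax": 0,"ay": 0,"az": 0,"fingers": 0},
    {"dx": -0.02,"dy": 0,"dz": 0,"ax": 0,"ay": 0,"az": 0,"fingers": 0},
    {"dx": 0,"dy": 0,"dz": 0,"ax": 0,"ay": 0,"az": 0,"fingers": 0},
    {"dx": 0,"dy": 0,"dz": 0,"ax": 0,"ay": 0,"az": 0,"fingers": 0},
    {"dx": 0,"dy": 0,"dz": 0,"ax": 0,"ay": 0,"az": 0,"fingers": 0}
  ]
}}

```text
time: 18.35
tcp_pos: [0.4659, -0.0045, 0.2345]
tool_rot: [-1.557, -0.244, 0.241]
force: [-0.1, -0.0, -0.1]
width: -0.0001
```

```bash
sed -i 's/((195,100),176,180)/((200,115),176,200)/;s/((240,125),176,220)/((240,200),176,180)/' look.py; python3 look.py u
python3 - <<'E'
from h import *
im=get_image("side")
h=np.array([-30,-65,50]);ph=1.25
for n,q in dict(near=(-3,65,18),far=(105,65,18),levtop=h+175*np.array([np.sin(ph),0,np.cos(ph)]),nose=(74,65,16)).items(): print(n,np.round((proj(im,towor(q))[0]-[240,200])*3.4,0))
E
```

```text
t 18.45 fix [-83.7 -65.8 234.2] force(fix) [-0.2  0.6  0.2] w 0.0001
rot(tool,deg) [0.   0.03 0.09]
shift in cur tool(mm) [  8.4 218.2 130.8]  in target tool(mm) [  8.7 218.2 130.8]
near [288. 326.]
far [100. 335.]
levtop [37. 76.]
nose [154. 335.]
```

View pics/u_side.png

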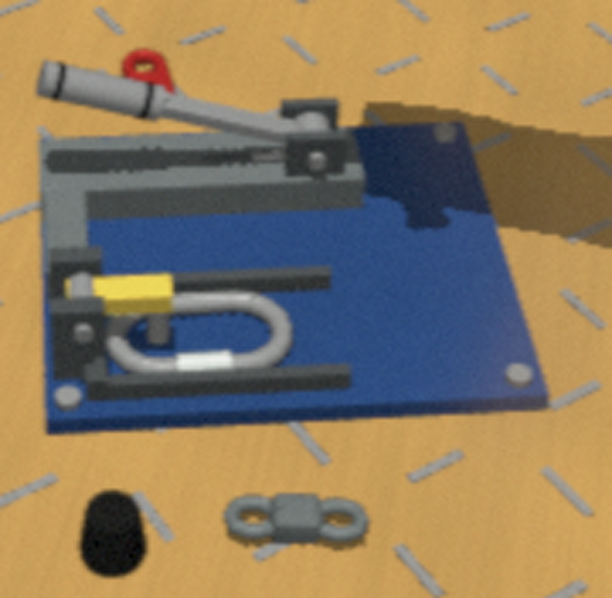

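View pics/u_scene.png

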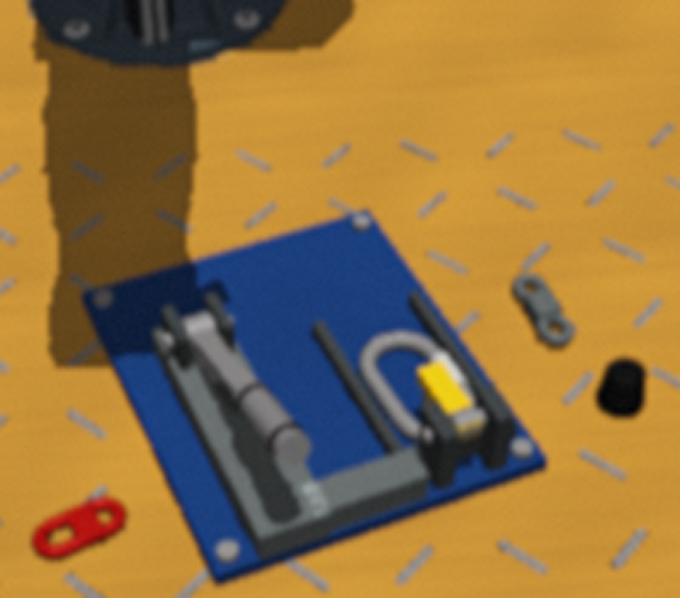

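In the side view the nose is down inside the ring at (158,330). The ring's near end is at 291, with home projecting to 288. The lever end is at about (45,78), and the locked angle predicts (37,76). The clip, swivel and stopper look unmoved. Handing in.

```bash
python3 -c "
from rig import job,readout
print(job.hand_in(), readout.observe()['time'])"
```

```text
the job is handed in; nothing more can be done
the job is handed in; nothing more can be done
```

I slid the carabiner home with shut fingertips, then pushed the lever over until it snapped into lock with the jaw's nose down inside the ring. The job was handed in at about 18.5 s.

**Checks that passed**
- **Carabiner home:** it would not move under a 14 N push against the stop. The final picture puts it about 2 mm from the predicted home pixels, which is within the camera calibration.
- **Lever locked:** its end is within 3 mm or so of where the locked angle should put it. The force on the tool fell to zero once the lever passed its dead point.
- **Bystanders:** the red clip, grey swivel and black stopper look unmoved, and the robot is clear of everything.

**What disagreed**
- **Tip height:** the pictures and contacts put the real fingertips some 19 to 25 mm higher than the reported TCP. My first pass therefore went over the carabiner without touching it. The second grazed the top of its bar at under 3 N without visibly moving it. I then went lower, guided by pictures and force.
- **Upward force:** the final push against the stop also gave 8 N upward, which I didn't fully explain.

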